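# Clamp a flanged shaft in a V-block against its end stop

## Task

Set the flanged shaft up for inspection: lay it in the V-block with its flange toward the end stop, slide it along the V until the stop's spring button is fully pushed in, and keep it pressed there gently (about 9 N, never more than 13 N) for a good half second. Then let go of it, leaving it against the button, swing the clamp strap over it, press the strap's round tab down firmly for a good half second (about 9 N, never more than 20 N), and leave it closed with its pad on the shaft. Do not disturb the loose parts standing around.

Things in the scene. Friction and masses are not known exactly. Their poses are not given: they have to be found in the camera images.
- shaft_center (a point): Centre of the loose steel shaft, on its axis, half-way along. Shaft 160 mm long, 22 mm diameter, about 0.18 kg, with a flange (36 mm diameter, 14 mm long) at its +x end; x axis along the shaft toward the flange, z up at the start. It starts in the rack, axis 45 mm above the table, flange pointing away from the robot.
- shaft_grip (a point): Point on the shaft's axis 60 mm from its centre toward the plain end (x = -60 mm), where it can be gripped across both in the rack and in the V-block: only the table or the fixture's plate is below. In the rack the next saddle begins 48 mm away.
- flange_face (a point): Centre of the flat outer face of the shaft's flange, 80 mm along +x from the shaft's centre.
- rack: Fixed grey plastic rest that holds the shaft at the start: a 95 x 70 mm plate with two V-notched saddles, each 10 mm thick, 52 mm wide and 46 mm high, centred at x = -17 and +38 mm of its frame. Origin on the table under the shaft, 10 mm (within 2 mm) from its centre toward the flange; x axis along the shaft.
- fixture: The clamping fixture, fixed. Origin on the table straight under the middle of the V; x along the V toward the end stop, y across to the left, z up. Its aluminium plate is 10 mm thick, x = -80 to +125 mm, y = -55 to +55 mm; V-block, end stop and strap stand on it.
- vblock: The steel 90 degree V-block, 60 mm long (x = -30 to +30 mm), 52 mm wide; its top edges are 56 mm above the table, the mouth of the V is 34 mm wide. Its oiled flanks have a friction of about 0.25, so a shaft that is also pushed down or sideways drags. Origin and axes as the fixture's.
- v_axis (a point): Where the shaft's axis lies when it rests in the V, midway along the block, 55 mm above the table; axes as the fixture's. With the shaft home its plain end sticks out of the block toward the robot (-x) by 45 to 71 mm and can be gripped there; the flange stands clear between the block and the end stop.
- end_stop: The end stop: upright steel bracket 36 mm wide, 72 mm high, at x = 101 to 115 mm, carrying a set screw with a round 18 mm spring button on the V's axis that faces back along the V. The free button's face is at x = 56 to 82 mm: the setting differs each time and is not measured. The button yields 3 mm (up to 1 N), then it is rigid; the screw does not move. Origin and axes as the fixture's.
- strap (a joint): Angle of the clamp strap, rad: 0 = closed and level, its pad just touching a shaft in the V; grows as it opens, 1.57 = upright. Starts at 1.6 to 1.9, leaning a little away from the V; without a shaft it goes to -0.12. The hinge is stiff (friction 0.2 N m) and stays where it is left. A black pad under the strap meets the shaft 42 mm from the hinge: 8 N on the tab bear on the shaft with about 12 N.
- strap_hinge (a point): Point on the strap's hinge axis, which is parallel to the V, 42 mm to its right (-y), 72 mm above the table; fixed, axes as the fixture's. The strap is a steel bar 18 mm wide (x = -9 to +9 mm), 8 mm thick, lying 2 to 10 mm above the hinge axis when closed and reaching to 98 mm from it. The clevis is 33 mm wide, 82 mm high.
- strap_tab (a point): Centre of the upper face of the strap's round tab (28 mm diameter, 8 mm thick), 84 mm from the hinge axis. With the strap closed it is at x = 0, y = +42 mm, z = +27 mm of v_axis. z axis: normal of the strap's upper (outer) face, against which it is pushed to close.
- star_knob: Bystander: black star knob, 34 mm across, 27 mm high, standing loose near the fixture; origin at the centre of its underside.
- guide_bush: Bystander: brass flanged guide bush, 30 mm across, 27 mm high, standing loose near the fixture; origin at the centre of its underside.
- bearing: Bystander: ball bearing, 40 mm across, 12 mm high, standing loose near the fixture; origin at the centre of its underside.
- capped_vial: Bystander: small capped vial, 30 mm across, 75 mm high, upright, standing loose near the fixture; origin at the centre of its underside.

How it is judged:
By the outcome, as a careful person would: the job done as asked, in the order asked, and still so for the second after the job is handed in, with the robot touching nothing.
It also fails if it takes over 66 s, if anything falls off the work surface, if the arm or the gripper's body presses on something with over 40 N, if the wrist force passes 120 N, or if a joint passes its speed limit or range.

## Robot

A 6-joint arm with a two-finger parallel gripper is mounted at the origin on a cart in front of the work surface, level with it; the furniture and walls round the work are solid. World frame = base frame: x ahead of the robot, y to its left, z up, the work surface at z = 0. Lengths are in mm, angles in degrees, forces in N, time in s.
With the tool pointing down it reaches from about 325 to 850 mm from the base axis. Payload 4.4 kg.
Tool frame: the origin (TCP) lies at the very end of the fingers, on their centre line; the grasp point (between the pads) lies ctrl.pinch_z behind it (ctrl.pinch_z is the distance from the TCP to the grasp point, in mm); z points along the fingers, y is the direction in which the jaws open and shut (so a half turn about z gives the same grasp; the last joint's range is limited). The gripper opens to 94 mm and grips with 3 to 60 N. Pads are 16 mm wide; open, the fingers measure 119 mm over their backs; the gripper's body (75 mm by 177 mm) begins 78 mm behind the grasp point.
Start: joints at [-82.248, 11.837, 88.321, -0, 79.842, -8.623], TCP at [162.094, -551.682, 205.447] pointing down, gripper open.
Joint ranges: [-156.59, 156.59], [-49.26, 127.26], [12.9, 141.05], [-63.56, 243.56], [4.71, 150.69], [-161.64, 161.64]. Speed limits (degrees/s): [159.86, 159.86, 180, 180, 180, 180].

## Interface

Orientations are given as [roll, pitch, yaw] about the fixed x, y, z axes, in that order (R = Rz(yaw) Ry(pitch) Rx(roll)).
In Python, from rig import ctrl, viewer, workorder gives the robot as it stands.
- The arm moves only by the tool arm_command, never from a script. Its argument "plan" is text: rows parted by semicolons, each of 5 numbers parted by spaces: the shift along the tool's x, y, z in m, then the turn about the tool's z in rad, then the finger opening in m, from 0 to 0.094. A call has 1 to 5 rows; each row shifts and turns the pose as measured when the row begins, along the tool's axes as they then stand; what a row does not reach is not made up. A row lasts 1/12 s, in which the tool goes at most 41.7 mm and 7.16 degrees, less where a joint would pass 70% of its speed; a pose out of reach is approached as far as the arm can. A call is refused whole if a number of a shift passes 0.0417 or a number of a turn 0.125, either way. A call with a gripper value outside its range is refused whole. The fingers move at their own pace and stop on an object; "newtons" is the grip in N (left out, the last holds). Time passes only in rows, so rows that do not move let the fingers close. It gives the time, the measured TCP pose, the force and the opening at its end, in the units of the state.
- ctrl.read_state(): the state, without advancing time (a new reading comes with each control period).
- viewer.camera(name): name is "scene" or "top" or "wrist"; returns (picture, depth): 400x640x3 uint8, red, green, blue; 400x640 float32, mm along the optical axis (not along the pixel's ray), 0 where there is no reading.
- viewer.calibration(name): a dict with "fx", "fy", "cx", "cy" (pixels), "world_to_cam" (4x4, takes a point from world to camera coordinates). Camera axes: x right, y down, z forward; pixel columns grow to the right and rows downward; lengths in mm; the calibration is good to about 2 mm. A picture is of the moment at which its call begins: read the wrist's pose just before it. calibration takes no time and is no camera call; for the wrist camera it gives the pose at the moment of the call.
- workorder.close_job(): hands the job in, once; it reports no verdict.
The state is a dict: "t": time; "joint_positions": joint angles; "qvel": joint speeds; "joint_efforts": joint torques, N m; "eef_pos": TCP position; "ee_rot": TCP orientation; "contact_force": force on the tool from outside, world axes, zero at the start; "ft_torque": the same for the moment, N m; "width": opening from 0.0 (shut) to 1.0 (fully open).
Only numpy, scipy, OpenCV 4.12 (cv2) and the standard library are available. Lean on these libraries where they do the work, as an engineer would, in place of code of your own. Each camera call takes 0.05 s, during which the arm holds its last target.

## Working session

There is one attempt and no reset: what is moved stays moved. The work goes in short steps, Python scripts to look and compute and a tool call to move; the robot and the scene stay as the last step left them, time stands still between calls to the robot, and variables do not carry over. Pictures are saved under pics/ and viewed, and the job is handed in when it is done.

Besides the shell and the picture viewer there is one more tool, called after ">>>" by a JSON object that holds its "method" and its "body". arm_command: Moves the arm, as the interface text tells. Its arguments: {"type":"object","properties":{"plan":{"type":"string"},"newtons":{"type":"number"}},"required":["plan"]}

```bash
mkdir -p pics; ls; python3 - <<'E'
from rig import ctrl, viewer, workorder
import cv2,numpy as np
print(ctrl.read_state(), ctrl.pinch_z)
for n in ["scene","top"]:
    p,d=viewer.camera(n)
    cv2.imwrite(f"pics/{n}0.png",p[:,:,::-1]); np.savez(f"{n}0.npz",p=p,d=d,**{k:np.array(v) for k,v in viewer.calibration(n).items()})
    print(viewer.calibration(n))
E
```

```text
pics
{'t': 0.0, 'joint_positions': array([-8.22473536e+01,  1.18848629e+01,  8.84048497e+01, -4.84112335e-04,
        7.98415486e+01, -8.62239132e+00]), 'qvel': array([ 0.08115429, -0.03184246,  0.03219063, -0.04530858,  0.00516703,
       -0.02365559]), 'joint_efforts': array([ 1.97272435e-03, -3.70869792e+01, -2.81417102e+01,  7.00465310e-02,
        3.60189972e-02, -1.63989016e-04]), 'eef_pos': array([ 161.98723863, -550.86200356,  204.2843271 ]), 'ee_rot': array([-1.79870151e+02, -1.92079532e-02,  1.63751019e+01]), 'contact_force': array([ 0.17535293, -0.38109087, -0.14684343]), 'ft_torque': array([-0.0070598 ,  0.06909422,  0.02036565]), 'width': 0.9982357847686568} 18.8
{'fx': 379.18900938835134, 'fy': 379.18900938835134, 'cx': 311.3580787509776, 'cy': 199.26673636426372, 'world_to_cam': array([[ 9.85429591e-01,  1.70071013e-01, -2.09090445e-03,
        -6.85968391e+02],
       [ 1.44782635e-01, -8.45227503e-01, -5.14420506e-01,
        -5.93084279e+01],
       [-8.92553063e-02,  5.06622462e-01, -8.57535522e-01,
         1.00092203e+03],
       [ 0.00000000e+00,  0.00000000e+00,  0.00000000e+00,
         1.00000000e+00]])}
{'fx': 386.7723076993859, 'fy': 386.7723076993859, 'cx': 314.57688108718224, 'cy': 205.7019492853625, 'world_to_cam': array([[-1.23439331e-02, -9.99897415e-01,  7.26548036e-03,
        -2.34787916e+01],
       [-9.84197755e-01,  1.08658914e-02, -1.76739104e-01,
         6.87629742e+02],
       [ 1.76642028e-01, -9.33232514e-03, -9.84230919e-01,
         8.61633352e+02],
       [ 0.00000000e+00,  0.00000000e+00,  0.00000000e+00,
         1.00000000e+00]])}
```

View pics/scene0.png

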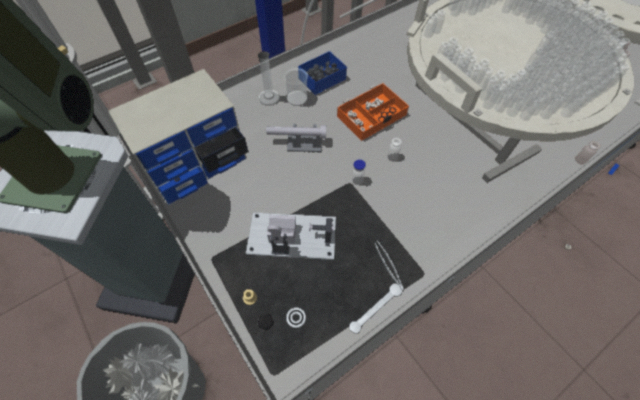

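View pics/top0.png

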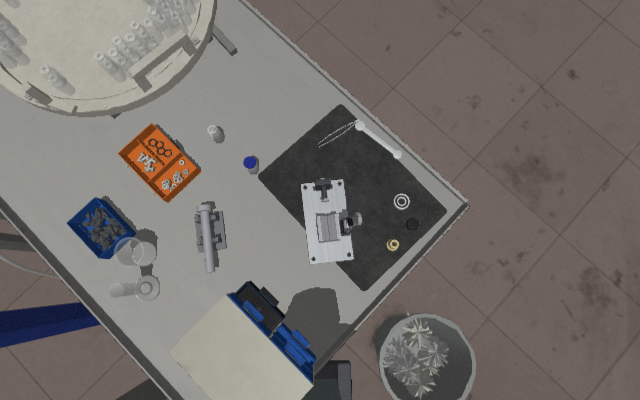

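```bash
cat > h.py <<'E'
import numpy as np,cv2
def load(n):
    z=np.load(n); return z
def cloud(z):
    d=z['d'];h,w=d.shape
    u,v=np.meshgrid(np.arange(w),np.arange(h))
    P=np.stack([(u-z['cx'])/z['fx']*d,(v-z['cy'])/z['fy']*d,d],-1)
    T=np.linalg.inv(z['world_to_cam'])
    W=P@T[:3,:3].T+T[:3,3]; W[d<=0]=np.nan
    return W
def proj(z,p):
    c=z['world_to_cam']@np.append(p,1); return z['fx']*c[0]/c[2]+z['cx'],z['fy']*c[1]/c[2]+z['cy']
def snap(name,tag):
    from rig import ctrl,viewer
    cal=viewer.calibration(name); p,d=viewer.camera(name)
    cv2.imwrite(f"pics/{tag}.png",p[:,:,::-1]); np.savez(f"{tag}.npz",p=p,d=d,**{k:np.array(v) for k,v in cal.items()})
    return load(f"{tag}.npz")
def crop(z,u0,u1,v0,v1,s,fn):
    cv2.imwrite(fn,cv2.resize(z['p'][v0:v1,u0:u1,::-1],None,fx=s,fy=s,interpolation=cv2.INTER_CUBIC))
E
python3 - <<'E'
from h import *
z=load('top0.npz');W=cloud(z)
crop(z,180,440,140,290,3,'pics/topc.png')
z2=load('scene0.npz');crop(z2,220,420,110,340,2.6,'pics/scc.png')
print(proj(z,np.array([162,-551,205])),proj(z2,np.array([162,-551,205])),proj(z,[0,0,0]))
for (u,v) in [(205,210),(210,265),(207,235),(250,163),(213,130),(402,201),(411,225),(392,245),(308,183),(342,182),(312,260),(350,256),(327,228),(323,190),(350,222),(270,250)]:
    print((u,v),W[v,u].round(1))
E
```

```text
(np.float64(608.4123401184781), np.float64(476.6846737715948)) (np.float64(-131.28675702105568), np.float64(430.70328042755193)) (np.float64(304.03765766042295), np.float64(514.3670463972041))
(205, 210) [680.8 230.7  55.3]
(210, 265) [550.5 214.1  55.5]
(207, 235) [nan nan nan]
(250, 163) [790.9 122.2  73.6]
(213, 130) [881.4 217.9  57.4]
(402, 201) [ 707.7 -255.4    1.8]
(411, 225) [ 642.2 -267.4   30.7]
(392, 245) [ 593.8 -218.2   31.9]
(308, 183) [755.1 -16.   11.4]
(342, 182) [ 756.8 -102.6   11.4]
(312, 260) [560.7 -24.   15.8]
(350, 256) [ 569.6 -117.8    9.8]
(327, 228) [635.9 -61.   41.4]
(323, 190) [725.8 -52.3  59.7]
(350, 222) [ 638.5 -108.5  125.1]
(270, 250) [587.   80.    3.9]
```

View pics/topc.png

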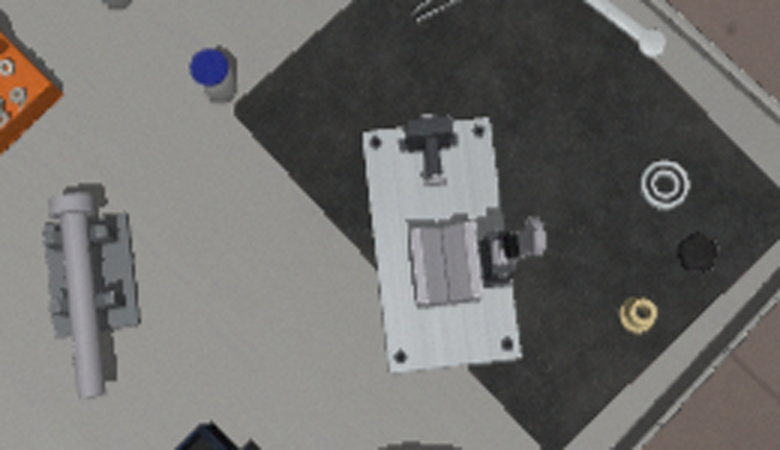

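View pics/scc.png

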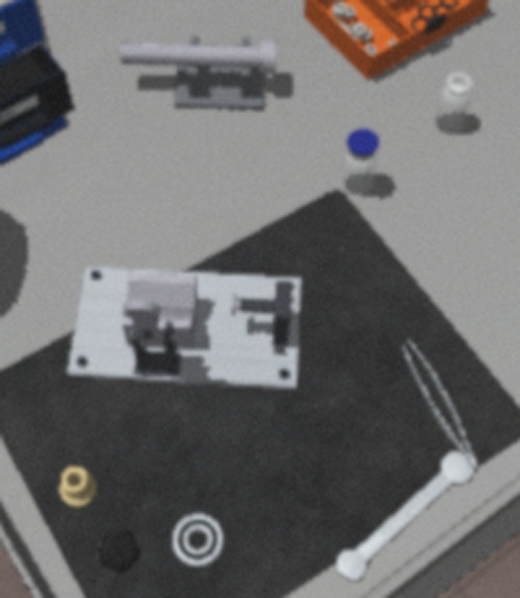

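```bash
python3 - <<'E'
from h import *
for n in ['top0','scene0']:
    z=load(n+'.npz');W=cloud(z);print(n)
    x,y,Z=W[...,0],W[...,1],W[...,2]
    tab=(x>450)&(x<500)&(y>-50)&(y<50); 
    print('table z',np.nanmedian(Z[(x>560)&(x<640)&(y>60)&(y<140)]))
    m=(x>500)&(x<740)&(y>170)&(y<280)&(Z>44)&(Z<75)
    P=W[m]; c=np.median(P,0); 
    vx,vy,x0,y0=cv2.fitLine(P[:,:2].astype(np.float32),cv2.DIST_HUBER,0,.01,.01).ravel()
    s=(P[:,:2]-[x0,y0])@[vx,vy]
    print('shaft',len(P),vx,vy,np.degrees(np.arctan2(vy,vx)),x0,y0,np.percentile(s,[0,1,99,100]),Z[m].max())
    for t in np.percentile(s,[1,99]): print([x0+t*vx,y0+t*vy])
    m=(x>500)&(x<800)&(y>-140)&(y<20)&(Z>5)&(Z<16)
    m=cv2.morphologyEx(m.astype(np.uint8),cv2.MORPH_OPEN,np.ones((3,3)))>0
    P=W[m][:,:2].astype(np.float32)
    print('plate',cv2.minAreaRect(P), cv2.boxPoints(cv2.minAreaRect(P)))
    # white color segmentation of plate
    m=(x>350)&(x<560)&(y>-100)&(y<300)&(Z>40)
    P=W[m]; print('cabinet',P.max(0),P.min(0)); 
    for lo,hi in[(40,120),(120,300)]:
        q=P[(P[:,2]>lo)&(P[:,2]<hi)]
        if len(q): print(lo,hi,q[np.argmax(q[:,0])],q[np.argmax(q[:,1])],q[np.argmin(q[:,1])],q[:,2].max())
E
```

```text
top0
table z 1.2075448794833505
shaft 759 0.99064255 0.13648188 7.8443184 615.5317 224.32385 [-80.67165123 -79.30331777  78.09071139  79.33162502] 67.13493184396248
[np.float64(536.9704364926863), np.float64(213.5003865484849)]
[np.float64(692.8916585236875), np.float64(234.98181972949845)]
plate ((659.5682983398438, -61.153526306152344), (206.23898315429688, 110.98924255371094), 6.086076259613037) [[ 551.14636    -16.904667 ]
 [ 562.9137    -127.26834  ]
 [ 767.99023   -105.40239  ]
 [ 756.2229       4.9612885]]
cabinet [559.97557294 249.94334468 205.55719971] [350.00219369 -14.9570389   40.26380412]
40 120 [559.97557294 224.43941899  52.98629237] [553.12578182 227.20504435  50.45424597] [350.28119067 -14.9570389   67.99752829] 119.96049353742
120 300 [513.8071674  116.41286055 134.23424777] [386.70232038 249.94334468 200.61137172] [359.43988845  -7.80515028 163.54906885] 205.55719970732412
scene0
table z -0.7184714370950473
shaft 499 0.99039954 0.13823457 7.945701 616.8223 219.60155 [-80.38750684 -78.15899989  77.17679555  77.60257245] 63.56822653191068
[np.float64(539.4136891636614), np.float64(208.79727145114404)]
[np.float64(693.2581894265909), np.float64(230.27004843550804)]
plate ((659.0916748046875, -62.206825256347656), (205.2747802734375, 110.9323959350586), 6.081055641174316) [[ 551.15594    -17.925657 ]
 [ 562.90765   -128.23384  ]
 [ 767.0274    -106.48799  ]
 [ 755.2757       3.8201904]]
cabinet [559.81776307 249.29889325 203.25217131] [350.03558244 -20.16869854  40.16635251]
40 120 [559.81776307 218.23925505  54.45494544] [553.28541905 222.2054177   52.79128315] [350.12601358 -20.16869854  41.33743638] 119.99327080479327
120 300 [515.78447721 114.80907362 125.59450529] [386.20307242 249.29889325 199.37384918] [360.34247975 -10.3599615  157.2208028 ] 203.25217130975284
```

```bash
cat >> h.py <<'E'
def go(x,y,z,yaw=None):
    from rig import ctrl
    from scipy.spatial.transform import Rotation as R
    s=ctrl.read_state(); M=R.from_euler('xyz',s['ee_rot'],degrees=True).as_matrix()
    d=M.T@(np.array([x,y,z])-s['eef_pos'])
    print('t %.2f'%s['t'],'pos',s['eef_pos'].round(1),'rot',s['ee_rot'].round(2),'F',s['contact_force'].round(2),'w',round(s['width']*94,1),'j',s['joint_positions'].round(1))
    t=0 if yaw is None else -np.radians((yaw-s['ee_rot'][2]+90)%180-90)
    n=max(np.linalg.norm(d)/41.7,abs(t)/.125); print('tool d mm',d.round(1),'turn',round(t,4),'rows',round(n,1), 'per row',(d/max(np.ceil(n),1)/1000).round(4))
E
python3 - <<'E'
from h import *
go(560,-64,300,7)
z=load('top0.npz');W=cloud(z)
for y in range(60,260,15):
    m=(W[...,1]>y)&(W[...,1]<y+15)&(W[...,0]>300)&(W[...,0]<545)
    for zl in (60,100,130):
        q=W[m&(W[...,2]>zl)]
        if len(q): print(y,zl,q[np.argmax(q[:,0])].round())
E
```

```text
t 0.10 pos [ 162.  -551.   204.4] rot [-1.7988e+02 -2.0000e-02  1.6370e+01] F [ 0.37 -0.46 -0.41] w 93.8 j [-82.3  11.9  88.4  -0.   79.8  -8.6]
tool d mm [ 519.2 -355.2  -94.7] turn 0.1636 rows 15.3 per row [ 0.0324 -0.0222 -0.0059]
60 60 [491.  74.  96.]
60 100 [475.  74. 118.]
60 130 [472.  74. 133.]
75 60 [502.  85.  93.]
75 100 [490.  88. 120.]
75 130 [486.  89. 132.]
90 60 [504. 105.  81.]
90 100 [503. 104. 131.]
90 130 [503. 104. 131.]
105 60 [515. 116.  83.]
105 100 [514. 116. 134.]
105 130 [514. 116. 134.]
120 60 [510. 122. 127.]
120 100 [510. 122. 127.]
120 130 [485. 135. 166.]
135 60 [495. 137. 126.]
135 100 [495. 137. 126.]
135 130 [492. 146. 142.]
150 60 [485. 151. 201.]
150 100 [485. 151. 201.]
150 130 [485. 151. 201.]
165 60 [470. 165. 205.]
165 100 [470. 165. 205.]
165 130 [470. 165. 205.]
180 60 [455. 181. 200.]
180 100 [455. 181. 200.]
180 130 [455. 181. 200.]
195 60 [441. 196. 200.]
195 100 [441. 196. 200.]
195 130 [441. 196. 200.]
210 60 [425. 211. 204.]
210 100 [425. 211. 204.]
210 130 [425. 211. 204.]
225 60 [410. 227. 199.]
225 100 [410. 227. 199.]
225 130 [410. 227. 199.]
240 60 [395. 241. 200.]
240 100 [395. 241. 200.]
240 130 [395. 241. 200.]
```

>>> {"method": "arm_command", "body": {"plan": "0.033 -0.0225 -0.008 0.082 0.094; 0.033 -0.0225 -0.008 0.082 0.094; 0.033 -0.0225 -0.008 0 0.094; 0.033 -0.0225 -0.008 0 0.094; 0.033 -0.0225 -0.008 0 0.094"}}

```text
t: 0.52
eef_pos: [303.2, -411.3, 239.3]
ee_rot: [-179.3, 0.3, 5.6]
contact_force: [1.1, -0.2, 0.4]
width: 1.001
```

```bash
python3 -c "
from h import *
go(560,-64,300,7)"
```

```text
t 0.52 pos [ 303.2 -411.3  239.3] rot [-179.33    0.27    5.61] F [ 1.09 -0.19  0.35] w 94.1 j [-63.3   3.   94.2  -0.   83.5  21.1]
tool d mm [ 289.2 -321.2  -58.3] turn -0.0242 rows 10.5 per row [ 0.0263 -0.0292 -0.0053]
```

>>> {"method": "arm_command", "body": {"plan": "0.0263 -0.0295 -0.0055 -0.012 0.094; 0.0263 -0.0295 -0.0055 -0.012 0.094; 0.0263 -0.0295 -0.0055 0 0.094; 0.0263 -0.0295 -0.0055 0 0.094; 0.0263 -0.0295 -0.0055 0 0.094"}}

```text
t: 0.93
eef_pos: [421.1, -241.9, 267.7]
ee_rot: [-179.2, 0.3, 7.0]
contact_force: [-0.3, -0.6, -0.4]
width: 1.0
```

>>> {"method": "arm_command", "body": {"plan": "0.0263 -0.0295 -0.0055 0 0.094; 0.0263 -0.0295 -0.0055 0 0.094; 0.0263 -0.0295 -0.0055 0 0.094; 0.0263 -0.0295 -0.0055 0 0.094; 0 0 0 0 0.094"}}

```text
t: 1.35
eef_pos: [515.9, -98.8, 291.2]
ee_rot: [-179.1, 0.2, 7.4]
contact_force: [-0.1, -0.4, 0.6]
width: 1.001
```

```bash
python3 -c "
from h import *
go(560,-64,300,7)
z=snap('wrist','w1')
print(z['world_to_cam'].round(3),z['fx'])"
```

```text
t 1.35 pos [515.9 -98.8 291.2] rot [-179.06    0.19    7.4 ] F [-0.11 -0.38  0.62] w 94.1 j [-20.8   2.9  88.2   0.7  89.5  61.8]
tool d mm [ 48.2 -29.   -8.5] turn 0.0069 rows 1.4 per row [ 0.0241 -0.0145 -0.0042]
[[ 1.28000e-01 -9.92000e-01 -1.70000e-02 -1.60370e+02]
 [-9.60000e-01 -1.28000e-01  2.47000e-01  4.35314e+02]
 [-2.47000e-01 -1.50000e-02 -9.69000e-01  6.00119e+02]
 [ 0.00000e+00  0.00000e+00  0.00000e+00  1.00000e+00]] 325.0753160959472
```

View pics/w1.png

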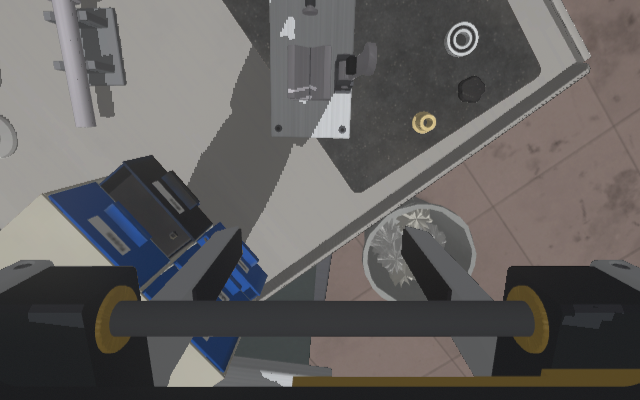

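```bash
cat >> h.py <<'E'
def shaft(W,box,zlo,zhi):
    x,y,Z=W[...,0],W[...,1],W[...,2]
    m=(x>box[0])&(x<box[1])&(y>box[2])&(y<box[3])&(Z>zlo)&(Z<zhi)
    P=W[m]; vx,vy,x0,y0=cv2.fitLine(P[:,:2].astype(np.float32),cv2.DIST_HUBER,0,.01,.01).ravel()
    if vx<0: vx,vy=-vx,-vy
    s=(P[:,:2]-[x0,y0])@[vx,vy]
    e=np.percentile(s,[.5,99.5])
    print('line n',len(P),'yaw %.2f'%np.degrees(np.arctan2(vy,vx)),'ends',[(round(x0+t*vx,1),round(y0+t*vy,1)) for t in e],'len',e[1]-e[0],'ztop',np.percentile(P[:,2],[50,99]))
    return P
E
python3 - <<'E'
from h import *
z=load('w1.npz');W=cloud(z)
print('cam',np.linalg.inv(z['world_to_cam'])[:3,3])
x,y,Z=W[...,0],W[...,1],W[...,2]
print('table',np.nanmedian(Z[(x>560)&(x<640)&(y>60)&(y<140)]))
shaft(W,(500,740,170,280),44,75)
m=(x>500)&(x<800)&(y>-140)&(y<20)&(Z>5)&(Z<16)
m=cv2.morphologyEx(m.astype(np.uint8),cv2.MORPH_OPEN,np.ones((3,3)))>0
P=W[m][:,:2].astype(np.float32); print('plate',cv2.minAreaRect(P),Z[m].mean())
# fixture-frame local points
for n in ['top0','scene0','w1']:
    z=load(n+'.npz');W=cloud(z)
    a=np.radians(6.08);o=np.array([636.9,-64.1])
    L=W.copy();q=W[...,:2]-o;L[...,0]=q[...,0]*np.cos(a)+q[...,1]*np.sin(a);L[...,1]=-q[...,0]*np.sin(a)+q[...,1]*np.cos(a)
    vb=(abs(L[...,0])<26)&(abs(L[...,1])<35)&(L[...,2]>20)&(L[...,2]<70)
    Q=L[vb]; print(n,'vblock',np.percentile(Q,[1,50,99],axis=0).round(1))
    for yy in range(-26,27,4):
        s=Q[(Q[:,1]>yy)&(Q[:,1]<yy+4)]
        if len(s): print(yy+2,round(np.median(s[:,2]),1),end=' ')
    print()
    b=(L[...,0]>45)&(L[...,0]<102)&(abs(L[...,1])<12)&(L[...,2]>40)&(L[...,2]<75)
    Q=L[b]; print('button',len(Q),np.percentile(Q,[0,3,50,97,100],axis=0).round(1).tolist() if len(Q) else '')
    st=(abs(L[...,0])<25)&(L[...,1]>-110)&(L[...,1]<-20)&(L[...,2]>90)
    Q=L[st]; print('strap',len(Q),np.percentile(Q,[0,3,50,97,100],axis=0).round(1).tolist())
E
```

```text
cam [587.10758494 -94.07264987 470.97192211]
table 0.927721807141495
line n 2977 yaw 7.96 ends [(np.float64(536.3), np.float64(208.1)), (np.float64(678.5), np.float64(227.9))] len 143.6071772707516 ztop [53.62107159 58.05461638]
plate ((641.3787231445312, -64.70117950439453), (172.9271240234375, 110.24131774902344), 6.0821123123168945) 10.808703416284379
top0 vblock [[-25.  -31.6  31.1]
 [  0.   -0.   53.5]
 [ 25.8  26.9  60.7]]
-24 57.3 -20 57.1 -16 57.5 -12 53.9 -8 49.0 -4 45.7 0 41.8 4 43.5 8 47.7 12 51.8 16 56.0 20 57.2 24 58.4 28 47.0 
button 109 [[63.1, -11.6, 41.4], [63.4, -9.3, 49.3], [86.1, 1.0, 61.6], [101.3, 8.4, 72.7], [101.8, 10.7, 73.7]]
strap 145 [[-14.2, -63.4, 94.4], [-12.3, -63.0, 109.9], [-2.0, -53.8, 150.8], [10.8, -40.8, 169.9], [12.4, -40.2, 170.8]]
scene0 vblock [[-24.7 -26.6  26.2]
 [  7.1   8.1  50.9]
 [ 25.4  25.3  58. ]]
-24 53.1 -20 55.7 -16 55.7 -12 51.8 -8 46.1 -4 41.4 0 40.5 4 43.1 8 46.5 12 50.4 16 55.1 20 55.6 24 55.6 28 53.5 
button 95 [[63.7, -9.3, 51.6], [64.4, -7.3, 52.6], [82.7, -2.8, 59.1], [100.7, 7.1, 64.3], [101.9, 10.9, 72.0]]
strap 159 [[-13.5, -65.3, 90.4], [-11.1, -64.6, 92.3], [1.2, -61.2, 148.9], [11.9, -53.9, 167.5], [13.5, -50.8, 168.5]]
w1 vblock [[-25.3 -33.1  40. ]
 [  0.7  -0.7  53.3]
 [ 25.3  23.7  58.8]]
-24 57.1 -20 57.1 -16 55.2 -12 51.1 -8 47.3 -4 43.3 0 41.6 4 45.2 8 49.5 12 53.4 16 56.6 20 57.2 24 57.3 
button 190 [[61.1, -9.8, 48.4], [61.4, -8.7, 50.3], [64.6, -1.7, 60.4], [74.1, 6.1, 64.6], [75.6, 7.6, 65.7]]
strap 771 [[-15.4, -65.8, 92.3], [-14.2, -64.8, 110.8], [-3.2, -56.4, 153.2], [9.0, -43.3, 169.1], [12.1, -42.3, 171.0]]
```

```bash
python3 -c "
from h import *
go(556,217,240,7.9)"
```

```text
t 1.40 pos [ 514.2 -101.2  290.5] rot [-179.15    0.35    7.32] F [ 0.29 -0.53  0.49] w 94.1 j [-21.    2.9  88.3   0.6  89.5  61.7]
tool d mm [  82.3 -309.5   54.6] turn -0.0101 rows 7.8 per row [ 0.0103 -0.0387  0.0068]
```

>>> {"method": "arm_command", "body": {"plan": "0.0105 -0.039 0.005 -0.005 0.094; 0.0105 -0.039 0.005 -0.005 0.094; 0.0105 -0.039 0.005 0 0.094; 0.0105 -0.039 0.005 0 0.094; 0.0105 -0.039 0.005 0 0.094"}}

```text
t: 1.82
eef_pos: [539.6, 89.9, 264.6]
ee_rot: [-179.6, 0.6, 6.8]
contact_force: [0.3, -0.2, -0.5]
width: 1.002
```

>>> {"method": "arm_command", "body": {"plan": "0.0105 -0.039 0.005 0 0.094; 0.0105 -0.039 0.005 0 0.094; 0.0105 -0.039 0.005 0 0.094; 0 0 0 0 0.094"}}

```text
t: 2.15
eef_pos: [554.8, 214.4, 244.9]
ee_rot: [-179.6, 1.0, 6.7]
contact_force: [-0.2, -0.7, -0.5]
width: 0.997
```

```bash
python3 - <<'E'
from h import *
go(556.5,217,200,7.95)
z=snap('wrist','w2');W=cloud(z)
print('cam',np.linalg.inv(z['world_to_cam'])[:3,3])
shaft(W,(500,720,170,280),48,75)
P=shaft(W,(500,660,170,280),50,75)
E
```

```text
t 2.15 pos [554.8 214.4 244.9] rot [-179.61    0.99    6.75] F [-0.21 -0.67 -0.51] w 93.7 j [12.5 13.3 81.9  0.5 85.8 95.7]
tool d mm [ 2.8 -2.1 44.9] turn -0.021 rows 1.1 per row [ 0.0014 -0.0011  0.0224]
cam [628.42838248 220.33413742 423.64688477]
line n 3030 yaw 7.91 ends [(np.float64(535.7), np.float64(213.6)), (np.float64(692.2), np.float64(235.4))] len 158.02263842894874 ztop [55.38497221 63.92062461]
line n 1992 yaw 8.09 ends [(np.float64(535.3), np.float64(213.5)), (np.float64(659.6), np.float64(231.2))] len 125.47997554492805 ztop [55.20101102 57.90110759]
```

View pics/w2.png

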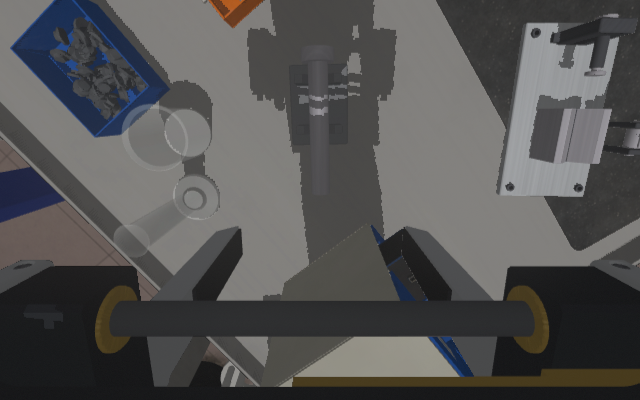

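>>> {"method": "arm_command", "body": {"plan": "0.002 -0.002 0.04 -0.02 0.07; 0 0 0.04 0 0.07; 0 0 0.04 0 0.07; 0 0 0 0 0.07"}}

```text
t: 2.53
eef_pos: [558.2, 206.6, 125.5]
ee_rot: [-180.0, 0.6, 7.6]
contact_force: [-1.8, -0.6, -1.4]
width: 0.764
```

```bash
python3 -c "
from h import *
go(555.1,216.3,26.2,7.95)"
```

```text
t 2.53 pos [558.2 206.6 125.5] rot [-179.99    0.6     7.64] F [-1.84 -0.55 -1.37] w 71.8 j [12.  18.9 89.3  0.1 72.4 94.3]
tool d mm [ -0.7 -10.   99.4] turn -0.0054 rows 2.4 per row [-0.0002 -0.0033  0.0331]
```

>>> {"method": "arm_command", "body": {"plan": "0 -0.01 0.02 -0.005 0.07; 0 0 0.02 0 0.07; 0 0 0 0 0.07"}}

```text
t: 2.78
eef_pos: [557.6, 209.6, 86.5]
ee_rot: [179.9, 0.7, 7.5]
contact_force: [-0.5, -0.0, -0.1]
width: 0.747
```

```bash
python3 -c "
from h import *
go(555.1,216.3,26.2,7.95)"
```

```text
t 2.78 pos [557.6 209.6  86.5] rot [179.87   0.69   7.51] F [-0.51 -0.04 -0.14] w 70.2 j [12.3 21.6 90.8 -0.1 68.3 94.8]
tool d mm [-0.8 -7.1 60.3] turn -0.0076 rows 1.5 per row [-0.0004 -0.0035  0.0302]
```

>>> {"method": "arm_command", "body": {"plan": "-0.001 -0.009 0.02 -0.007 0.07; 0 -0.002 0.02 0 0.07; 0 0 0.015 0 0.07; 0 0 0 0 0.07"}}

```text
t: 3.12
eef_pos: [562.1, 215.0, 40.5]
ee_rot: [179.8, 0.0, 7.5]
contact_force: [-1.1, -0.5, -0.2]
width: 0.743
```

```bash
python3 -c "
from h import *
go(555.1,216.3,26.2,7.95)"
```

```text
t 3.12 pos [562.1 215.   40.5] rot [1.7981e+02 4.0000e-02 7.5200e+00] F [-1.08 -0.54 -0.2 ] w 69.9 j [12.8 25.3 91.8 -0.2 62.9 95.4]
tool d mm [-6.7 -2.2 14.3] turn -0.0075 rows 0.4 per row [-0.0067 -0.0022  0.0143]
```

>>> {"method": "arm_command", "body": {"plan": "-0.005 -0.002 0.008 -0.007 0.07; -0.002 0 0.006 0 0.07; 0 0 0 0 0.07"}}

```text
t: 3.37
eef_pos: [559.4, 214.3, 32.2]
ee_rot: [179.8, -0.5, 7.8]
contact_force: [0.3, -1.0, -0.7]
width: 0.745
```

```bash
python3 -c "
from h import *
go(555.1,216.3,26.2,7.95)
snap('wrist','w3')"
```

```text
t 3.37 pos [559.4 214.3  32.2] rot [179.81  -0.46   7.78] F [ 0.3  -0.98 -0.66] w 70.0 j [12.8 25.4 92.9 -0.3 61.3 95.2]
tool d mm [-4.  -2.5  5.9] turn -0.003 rows 0.2 per row [-0.004  -0.0025  0.0059]
```

View pics/w3.png

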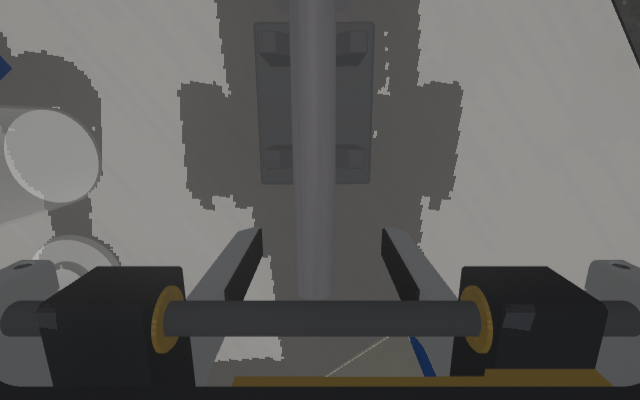

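>>> {"method": "arm_command", "body": {"plan": "-0.004 -0.003 0.006 -0.003 0.05; 0 -0.001 0.001 0 0.03; 0 0 0 0 0.0; 0 0 0 0 0.0; 0 0 0 0 0.0", "newtons": 25}}

```text
t: 3.83
eef_pos: [557.0, 218.8, 28.3]
ee_rot: [179.8, -0.8, 8.0]
contact_force: [-0.2, 0.5, 0.5]
width: 0.43
```

```bash
python3 -c "
from h import *
go(555.1,216.3,26.2,7.95)"
```

```text
t 3.83 pos [557.  218.8  28.3] rot [179.84  -0.8    7.99] F [-0.17  0.51  0.55] w 40.4 j [13.3 25.5 93.4 -0.3 60.4 95.4]
tool d mm [-2.3  2.2  2. ] turn 0.0008 rows 0.1 per row [-0.0023  0.0022  0.002 ]
```

>>> {"method": "arm_command", "body": {"plan": "0 0.001 0.001 0 0.0; 0 0 0 0 0.0; 0 0 0 0 0.0; 0 0 0 0 0.0; 0 0 0 0 0.0", "newtons": 25}}

```text
t: 4.25
eef_pos: [557.4, 217.9, 27.4]
ee_rot: [179.8, -0.8, 8.0]
contact_force: [-0.8, 0.0, -0.5]
width: 0.225
```

```bash
python3 -c "
from h import *
go(555.1,216.3,26.2,7.95)"
```

```text
t 4.25 pos [557.4 217.9  27.4] rot [179.83  -0.82   8.02] F [-0.77  0.05 -0.52] w 21.1 j [13.2 25.5 93.4 -0.3 60.3 95.3]
tool d mm [-2.6  1.3  1.2] turn 0.0012 rows 0.1 per row [-0.0026  0.0013  0.0012]
```

>>> {"method": "arm_command", "body": {"plan": "0 0 0 0 0.0; 0 0 -0.01 0 0.0; 0 0 -0.02 0 0.0; 0 0 -0.03 0 0.0; 0 0 -0.03 0 0.0", "newtons": 40}}

```text
t: 4.67
eef_pos: [547.4, 215.8, 111.0]
ee_rot: [179.7, 0.5, 8.0]
contact_force: [0.1, 0.2, -1.0]
width: 0.225
```

>>> {"method": "arm_command", "body": {"plan": "0 0 -0.03 0 0.0; 0 0 -0.02 0 0.0; 0 0 0 0 0.0"}}

```text
t: 4.92
eef_pos: [550.2, 216.7, 170.6]
ee_rot: [179.8, 0.0, 8.0]
contact_force: [0.8, -0.7, -1.0]
width: 0.225
```

```bash
python3 - <<'E'
from h import *
a=np.radians(6.08);o=np.array([636.9,-64.1])
g=o+(-82)*np.array([np.cos(a),np.sin(a)]);print(g)
go(g[0],g[1],150,6.1)
z=snap('wrist','w4');W=cloud(z)
E
```

```text
[555.36125191 -72.78519199]
t 4.92 pos [550.2 216.7 170.6] rot [1.7976e+02 2.0000e-02 7.9900e+00] F [ 0.8  -0.73 -0.98] w 21.1 j [13.3 15.5 88.  -0.2 76.5 95.3]
tool d mm [-35.1 287.3  21.8] turn 0.0329 rows 7.0 per row [-0.005   0.041   0.0031]
```

View pics/w4.png

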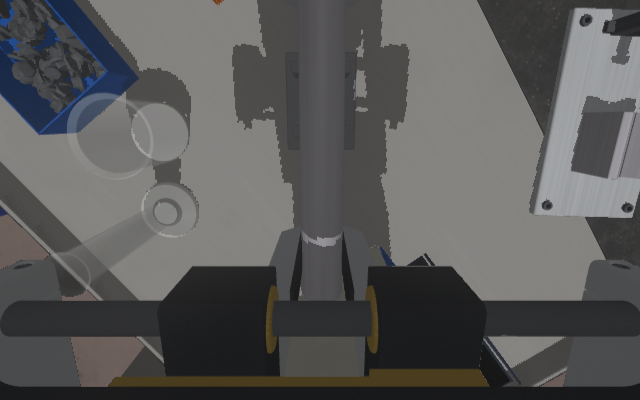

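>>> {"method": "arm_command", "body": {"plan": "0.001 0.041 0 0.005 0.0; 0.001 0.041 0 0.005 0.0; -0.001 0.041 0 0.005 0.0; -0.005 0.041 0 0.005 0.0; -0.005 0.041 0 0.005 0"}}

```text
t: 5.38
eef_pos: [562.6, 16.1, 161.4]
ee_rot: [-179.9, 0.7, 7.5]
contact_force: [-0.4, -0.8, -1.5]
width: 0.224
```

```bash
python3 -c "
from h import *
go(552.9,-73,150,6.1)"
```

```text
t 5.38 pos [562.6  16.1 161.4] rot [-179.93    0.73    7.51] F [-0.43 -0.82 -1.52] w 21.1 j [-7.1 13.2 92.2 -0.1 75.4 75.4]
tool d mm [-21.1  87.1  11.5] turn 0.0245 rows 2.2 per row [-0.007   0.029   0.0038]
```

>>> {"method": "arm_command", "body": {"plan": "-0.006 0.025 0.002 0.01 0.0; -0.006 0.025 0.002 0.01 0.0; -0.005 0.02 0 0.005 0.0; 0 0 0 0 0"}}

```text
t: 5.72
eef_pos: [546.7, -66.3, 147.8]
ee_rot: [-179.9, 1.6, 5.4]
contact_force: [0.1, -0.4, -1.5]
width: 0.226
```

```bash
python3 -c "
from h import *
go(552.9,-73,150,6.1)"
```

```text
t 5.72 pos [546.7 -66.3 147.8] rot [-179.88    1.62    5.45] F [ 0.08 -0.42 -1.47] w 21.3 j [-15.6  13.2  93.9  -0.5  74.5  69.1]
tool d mm [ 5.4  7.3 -2.3] turn -0.0114 rows 0.2 per row [ 0.0054  0.0073 -0.0023]
```

>>> {"method": "arm_command", "body": {"plan": "0.005 0.007 0 -0.01 0.0; 0 0 0 0 0;0 0 0 0 0"}}

```text
t: 5.97
eef_pos: [549.4, -72.3, 142.7]
ee_rot: [-179.6, 2.1, 6.0]
contact_force: [-0.2, -0.1, -2.2]
width: 0.219
```

```bash
python3 - <<'E'
from h import *
go(552.9,-73,150,6.1)
for n in ['top','wrist','scene']:
    z=snap(n,n+'5');W=cloud(z)
    P=shaft(W,(530,720,-110,-30),155,195)
    a=np.radians(6.08);u=np.array([np.cos(a),np.sin(a)]);o=np.array([636.9,-64.1])
    s=(P[:,:2]-o)@u; tt=(P[:,:2]-o)@[-u[1],u[0]]
    for lo in range(-110,70,15):
        m=(s>lo)&(s<lo+15)
        if m.sum()>3: print(lo+7,m.sum(),'top z %.1f'%np.percentile(P[m,2],95),'y mid %.1f'%np.median(tt[m]))
    print('flange',s.max(),np.percentile(s,99.5),s.min())
E
```

```text
t 5.97 pos [549.4 -72.3 142.7] rot [-179.6     2.09    5.97] F [-0.25 -0.09 -2.23] w 20.6 j [-16.2  14.2  93.2  -0.4  74.7  68. ]
tool d mm [ 3.1  1.  -7.5] turn -0.0022 rows 0.2 per row [ 0.0031  0.001  -0.0075]
line n 111 yaw -15.20 ends [(np.float64(639.9), np.float64(-52.3)), (np.float64(689.3), np.float64(-65.8))] len 51.16520377604651 ztop [166.843817   172.07753022]
2 4 top z 162.4 y mid 11.3
17 8 top z 166.6 y mid 5.8
32 29 top z 171.1 y mid -5.0
47 70 top z 170.9 y mid 0.0
flange 51.36117037219915 51.166287319652994 3.458926727367397
line n 14903 yaw 6.03 ends [(np.float64(531.1), np.float64(-75.9)), (np.float64(669.1), np.float64(-61.3))] len 138.78611515844926 ztop [166.17387363 192.76238293]
-103 882 top z 173.2 y mid -0.5
-88 1348 top z 188.7 y mid -0.5
-73 2888 top z 192.6 y mid -0.1
-58 1255 top z 170.3 y mid -0.1
-43 1355 top z 169.2 y mid -0.6
-28 1423 top z 168.2 y mid -0.6
-13 1520 top z 167.2 y mid -0.6
2 1605 top z 166.2 y mid -0.6
17 1697 top z 165.2 y mid -0.7
32 930 top z 164.2 y mid -0.7
flange 34.487343250552335 32.2908347739924 -108.5388452199791
line n 654 yaw 5.76 ends [(np.float64(562.0), np.float64(-75.5)), (np.float64(688.5), np.float64(-62.8))] len 127.11440636779614 ztop [163.97592952 170.68445019]
-73 56 top z 170.6 y mid -3.8
-58 81 top z 169.3 y mid -3.6
-43 72 top z 168.7 y mid -3.3
-28 79 top z 168.0 y mid -3.8
-13 72 top z 167.2 y mid -2.9
2 70 top z 165.7 y mid -3.4
17 70 top z 165.3 y mid -3.8
32 66 top z 167.4 y mid -3.4
47 88 top z 169.4 y mid -5.3
flange 51.76549240563385 51.44096546273839 -76.10479328418774
```

View pics/wrist5.png

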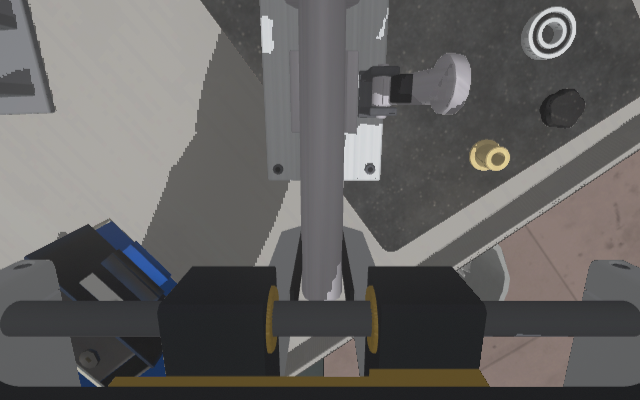

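View pics/scene5.png

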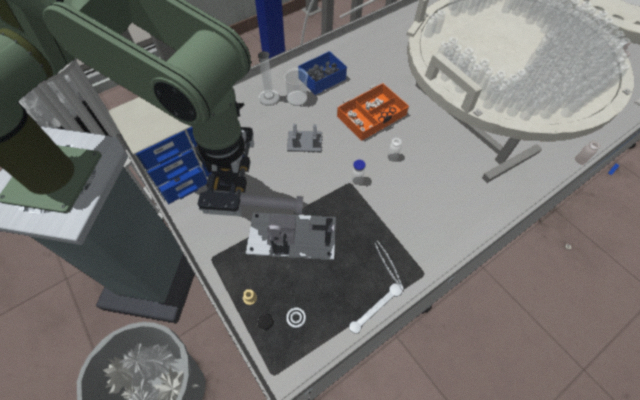

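>>> {"method": "arm_command", "body": {"plan": "0.002 0.001 0.02 -0.002 0.0; 0 0 0.025 0 0;0 0 0.02 0 0; 0 0 0 0 0"}}

```text
t: 6.45
eef_pos: [554.0, -69.5, 80.3]
ee_rot: [-179.8, 1.5, 6.5]
contact_force: [-0.4, 0.6, -2.8]
width: 0.221
```

```bash
python3 - <<'E'
from h import *
go(552.9,-73,45,6.1)
E
```

```text
t 6.45 pos [554.  -69.5  80.3] rot [-179.81    1.49    6.51] F [-0.41  0.59 -2.81] w 20.8 j [-15.8  18.5  95.9  -0.4  67.1  67.9]
tool d mm [-0.6  3.5 35.3] turn 0.0072 rows 0.9 per row [-0.0006  0.0035  0.0353]
```

>>> {"method": "arm_command", "body": {"plan": "-0.001 0.0035 0.01 0.007 0.0; 0 0.001 0.01 0 0; 0 0 0 0 0"}}

```text
t: 6.7
eef_pos: [554.5, -72.9, 60.7]
ee_rot: [-179.9, 1.4, 6.3]
contact_force: [-0.7, 0.7, -1.1]
width: 0.222
```

```bash
python3 - <<'E'
from h import *
go(552.9,-73,45,6.1)
z=snap('wrist','w6');W=cloud(z)
P=shaft(W,(530,720,-110,-30),75,125)
a=np.radians(6.08);u=np.array([np.cos(a),np.sin(a)]);o=np.array([636.9,-64.1])
s=(P[:,:2]-o)@u; tt=(P[:,:2]-o)@[-u[1],u[0]]
for lo in range(-110,70,15):
        m=(s>lo)&(s<lo+15)&(abs(tt)<15)
        if m.sum()>3: print(lo+7,m.sum(),'top z %.1f'%np.percentile(P[m,2],95),'y mid %.1f'%np.median(tt[m]))
z=snap('scene','s6');W=cloud(z)
P=shaft(W,(560,720,-110,-30),75,125);s=(P[:,:2]-o)@u;print(np.percentile(s,[99,100]))
E
```

```text
t 6.70 pos [554.5 -72.9  60.7] rot [-179.87    1.35    6.25] F [-0.65  0.67 -1.1 ] w 20.9 j [-16.1  20.1  96.5  -0.4  64.7  67.8]
tool d mm [-1.2 -0.  15.7] turn 0.0026 rows 0.4 per row [-0.0012 -0.      0.0157]
line n 18688 yaw 3.71 ends [(np.float64(534.9), np.float64(-75.5)), (np.float64(673.9), np.float64(-66.5))] len 139.2502971088026 ztop [ 84.86045155 123.3742602 ]
-103 633 top z 91.3 y mid -1.7
-88 1309 top z 110.2 y mid -1.2
-73 2300 top z 121.9 y mid 0.9
-58 1217 top z 88.9 y mid -1.1
-43 1322 top z 88.0 y mid -1.1
-28 1397 top z 87.2 y mid -1.1
-13 1471 top z 86.4 y mid -1.0
2 1562 top z 85.6 y mid -1.0
17 1641 top z 84.7 y mid -1.0
32 1446 top z 83.8 y mid -0.9
line n 574 yaw 6.40 ends [(np.float64(569.7), np.float64(-76.8)), (np.float64(693.5), np.float64(-62.9))] len 124.62235515778197 ztop [83.14925363 89.8076149 ]
[56.08747335 56.63956115]
```

View pics/w6.png

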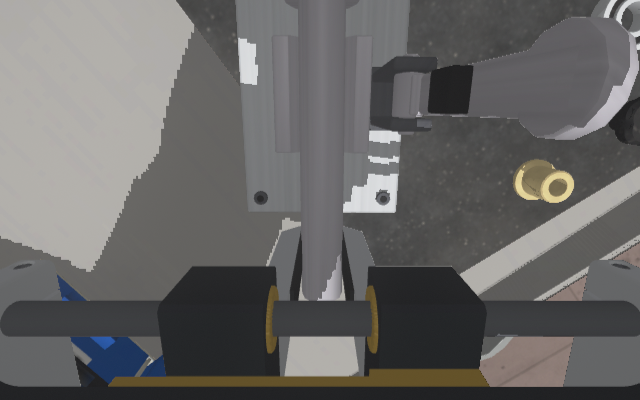

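>>> {"method": "arm_command", "body": {"plan": "-0.004 0 0.008 0.003 0.0; 0 0 0.007 0 0; 0 0 0 0 0"}}

```text
t: 7.05
eef_pos: [553.5, -74.5, 49.0]
ee_rot: [179.9, 0.9, 6.0]
contact_force: [-0.3, -0.1, -0.1]
width: 0.223
```

```bash
python3 - <<'E'
from h import *
go(552,-73,38,6.1)
E
```

```text
t 7.05 pos [553.5 -74.5  49. ] rot [179.95   0.9    6.05] F [-0.3  -0.14 -0.15] w 20.9 j [-16.3  20.6  97.4  -0.4  62.8  67.8]
tool d mm [-1.2 -1.7 11. ] turn -0.0009 rows 0.3 per row [-0.0012 -0.0017  0.011 ]
```

>>> {"method": "arm_command", "body": {"plan": "-0.002 -0.0015 0.005 0 0.0; -0.001 0 0.003 0 0; 0 0 0 0 0", "newtons": 15}}

```text
t: 7.3
eef_pos: [551.0, -73.6, 41.0]
ee_rot: [179.9, 0.8, 6.0]
contact_force: [0.5, -0.1, -0.4]
width: 0.227
```

```bash
python3 - <<'E'
from h import *
go(552,-73,38,6.1)
E
```

```text
t 7.30 pos [551.  -73.6  41. ] rot [179.91   0.75   6.02] F [ 0.5  -0.1  -0.44] w 21.3 j [-16.3  20.9  98.1  -0.4  61.6  67.9]
tool d mm [ 1.1 -0.5  3. ] turn -0.0014 rows 0.1 per row [ 0.0011 -0.0005  0.003 ]
```

>>> {"method": "arm_command", "body": {"plan": "0.001 -0.0005 0.002 0 0.0; 0 0 0.002 0 0; 0 0 0 0 0", "newtons": 10}}

```text
t: 7.55
eef_pos: [552.3, -73.1, 37.4]
ee_rot: [179.9, 0.7, 6.0]
contact_force: [-0.5, -0.1, 0.1]
width: 0.232
```

```bash
python3 - <<'E'
from h import *
go(552,-73,36.2,6.1)
z=snap('wrist','w7');W=cloud(z)
P=shaft(W,(530,720,-110,-30),58,80)
a=np.radians(6.08);u=np.array([np.cos(a),np.sin(a)]);o=np.array([636.9,-64.1])
s=(P[:,:2]-o)@u; tt=(P[:,:2]-o)@[-u[1],u[0]]
for lo in range(-110,70,15):
        m=(s>lo)&(s<lo+15)&(abs(tt)<15)
        if m.sum()>3: print(lo+7,m.sum(),'top z %.1f'%np.percentile(P[m,2],95),'y mid %.1f'%np.median(tt[m]))
z=snap('scene','s7');W=cloud(z)
P=shaft(W,(560,720,-110,-30),59,80);s=(P[:,:2]-o)@u;print(np.percentile(s,[99,100]))
E
```

```text
t 7.55 pos [552.3 -73.1  37.4] rot [179.89   0.71   6.02] F [-0.51 -0.08  0.11] w 21.8 j [-16.2  21.3  98.1  -0.4  61.2  68. ]
tool d mm [-0.3 -0.2  1.2] turn -0.0014 rows 0.0 per row [-0.0003 -0.0002  0.0012]
line n 16018 yaw 4.85 ends [(np.float64(532.0), np.float64(-76.1)), (np.float64(669.9), np.float64(-64.4))] len 138.4523961525054 ztop [65.42636403 79.61227048]
-103 775 top z 66.9 y mid -1.5
-88 1181 top z 72.7 y mid -1.5
-73 1477 top z 76.9 y mid -0.5
-58 1211 top z 67.1 y mid -1.1
-43 1284 top z 67.0 y mid -1.1
-28 1396 top z 67.0 y mid -1.2
-13 1494 top z 67.1 y mid -1.2
2 1634 top z 67.2 y mid -1.2
17 1773 top z 67.2 y mid -1.3
32 1068 top z 67.2 y mid -1.3
line n 478 yaw 5.84 ends [(np.float64(566.0), np.float64(-74.1)), (np.float64(718.2), np.float64(-58.5))] len 153.03163551501035 ztop [64.09907744 78.75439195]
[80.07891548 82.43811792]
```

>>> {"method": "arm_command", "body": {"plan": "0.003 0 0 0 0.0; 0.003 0 0 0 0; 0 0 0 0 0", "newtons": 20}}

```text
t: 7.9
eef_pos: [558.7, -72.5, 37.8]
ee_rot: [179.9, 0.7, 6.0]
contact_force: [-0.1, 0.8, -0.5]
width: 0.228
```

```bash
cat >> h.py <<'E'
def ax():
    from rig import ctrl
    a=np.radians(6.08);u=np.array([np.cos(a),np.sin(a)]);o=np.array([636.9,-64.1])
    s=ctrl.read_state();p=s['eef_pos'][:2]-o;F=s['contact_force']
    print('t %.2f'%s['t'],'x %.2f y %.2f z %.2f'%(p@u,p@[-u[1],u[0]],s['eef_pos'][2]),'Fx %.2f Fy %.2f Fz %.2f'%(F[:2]@u,F[:2]@[-u[1],u[0]],F[2]),'rot',s['ee_rot'].round(2),'w',round(s['width']*94,1))
E
python3 -c "
from h import *
ax()"
```

```text
t 7.90 x -78.69 y -0.05 z 37.81 Fx 0.01 Fy 0.82 Fz -0.48 rot [179.88   0.72   6.01] w 21.5
```

>>> {"method": "arm_command", "body": {"plan": "0.002 0 0.0005 0 0.0; 0.002 0 0 0 0; 0 0 0 0 0"}}

```text
t: 8.15
eef_pos: [563.0, -72.0, 37.5]
ee_rot: [179.9, 0.8, 6.0]
contact_force: [-1.5, 0.3, 1.1]
width: 0.228
```

```bash
python3 -c "
from h import *
ax()"
```

```text
t 8.15 x -74.28 y -0.02 z 37.47 Fx -1.51 Fy 0.42 Fz 1.14 rot [179.89   0.76   6.02] w 21.5
```

>>> {"method": "arm_command", "body": {"plan": "0.001 0 0 0 0.0; 0.001 0 0 0 0; 0 0 0 0 0"}}

```text
t: 8.4
eef_pos: [564.4, -71.8, 37.4]
ee_rot: [179.9, 0.9, 6.0]
contact_force: [-1.0, -0.2, 1.1]
width: 0.23
```

```bash
python3 -c "
from h import *
ax()"
```

```text
t 8.40 x -72.88 y 0.05 z 37.40 Fx -0.97 Fy -0.05 Fz 1.07 rot [179.9    0.88   6.03] w 21.6
```

Possibly in the spring travel. Continue in single 1 mm rows.

>>> {"method": "arm_command", "body": {"plan": "0.001 0 0 0 0.0; 0.001 0 0 0 0"}}

```text
t: 8.57
eef_pos: [565.2, -71.7, 37.3]
ee_rot: [179.9, 1.0, 6.0]
contact_force: [-5.3, -0.2, 3.5]
width: 0.229
```

```bash
python3 -c "
from h import *
ax()"
```

```text
t 8.57 x -72.07 y 0.03 z 37.32 Fx -5.28 Fy 0.33 Fz 3.47 rot [179.91   1.04   6.03] w 21.5
```

>>> {"method": "arm_command", "body": {"plan": "0.001 0 -0.0003 0 0.0"}}

```text
t: 8.65
eef_pos: [565.2, -71.7, 37.4]
ee_rot: [179.9, 1.2, 6.0]
contact_force: [-5.0, -0.3, 3.1]
width: 0.233
```

>>> {"method": "arm_command", "body": {"plan": "0.0013 0 -0.0003 0 0.0"}}

```text
t: 8.73
eef_pos: [565.2, -71.7, 37.4]
ee_rot: [179.9, 1.4, 6.1]
contact_force: [-6.5, -0.5, 3.3]
width: 0.228
```

>>> {"method": "arm_command", "body": {"plan": "0.0018 0 -0.0007 0 0.0"}}

```text
t: 8.82
eef_pos: [565.1, -71.6, 37.4]
ee_rot: [179.9, 1.6, 6.1]
contact_force: [-5.7, -1.1, 2.8]
width: 0.233
```

>>> {"method": "arm_command", "body": {"plan": "0.002 0 -0.0007 0 0.0"}}

```text
t: 8.9
eef_pos: [565.1, -71.6, 37.4]
ee_rot: [180.0, 1.9, 6.1]
contact_force: [-6.7, -1.5, 3.1]
width: 0.226
```

>>> {"method": "arm_command", "body": {"plan": "0.0027 0 -0.0008 0 0.0"}}

```text
t: 8.98
eef_pos: [565.1, -71.6, 37.3]
ee_rot: [180.0, 2.2, 6.1]
contact_force: [-8.5, -2.4, 4.2]
width: 0.228
```

>>> {"method": "arm_command", "body": {"plan": "0.003 0 -0.0008 0 0.0"}}

```text
t: 9.07
eef_pos: [565.2, -71.6, 37.3]
ee_rot: [180.0, 2.6, 6.1]
contact_force: [-9.5, -3.0, 4.4]
width: 0.227
```

>>> {"method": "arm_command", "body": {"plan": "0.003 0.0004 -0.0014 0 0.0;0.003 0.0004 -0.0014 0 0.0"}}

```text
t: 9.23
eef_pos: [565.2, -71.6, 37.4]
ee_rot: [-179.9, 3.4, 6.1]
contact_force: [-7.0, -1.0, 1.3]
width: 0.223
```

>>> {"method": "arm_command", "body": {"plan": "0.003 0.0004 -0.0014 0 0.0;0.003 0.0004 -0.0014 0 0.0"}}

```text
t: 9.4
eef_pos: [565.2, -71.5, 37.4]
ee_rot: [-179.7, 4.2, 6.2]
contact_force: [-7.8, -0.6, 2.9]
width: 0.224
```

>>> {"method": "arm_command", "body": {"plan": "0.0037 0.0002 -0.001 0 0.0;0.0037 0.0002 -0.001 0 0.0"}}

```text
t: 9.57
eef_pos: [565.5, -71.4, 37.1]
ee_rot: [-179.6, 5.2, 6.2]
contact_force: [-8.8, -1.2, 5.8]
width: 0.227
```

>>> {"method": "arm_command", "body": {"plan": "0.0038 0.0002 -0.001 0 0.0;0.0038 0.0002 -0.001 0 0.0"}}

```text
t: 9.73
eef_pos: [565.7, -71.4, 37.0]
ee_rot: [-179.5, 6.2, 6.3]
contact_force: [-9.5, -0.9, 5.5]
width: 0.231
```

>>> {"method": "arm_command", "body": {"plan": "0.0038 0.0002 -0.0018 0 0.0;0.0038 0.0002 -0.0018 0 0.0"}}

```text
t: 9.9
eef_pos: [565.8, -71.3, 37.2]
ee_rot: [-179.4, 7.2, 6.3]
contact_force: [-8.2, -2.1, 0.7]
width: 0.229
```

>>> {"method": "arm_command", "body": {"plan": "0.0039 0.0002 -0.0018 0 0.0;0.0039 0.0002 -0.0018 0 0.0"}}

```text
t: 10.07
eef_pos: [565.9, -71.3, 37.1]
ee_rot: [-179.3, 8.3, 6.3]
contact_force: [-10.4, -1.8, 2.6]
width: 0.226
```

>>> {"method": "arm_command", "body": {"plan": "0.0039 0.0002 -0.0018 0 0.0;0.0039 0.0002 -0.0018 0 0.0"}}

```text
t: 10.23
eef_pos: [566.1, -71.2, 37.0]
ee_rot: [-179.2, 9.4, 6.4]
contact_force: [-10.0, -2.4, 3.0]
width: 0.226
```

```bash
python3 - <<'E'
from h import *
ax()
z=snap('wrist','w8');W=cloud(z)
a=np.radians(6.08);u=np.array([np.cos(a),np.sin(a)]);o=np.array([636.9,-64.1])
x,y,Z=W[...,0],W[...,1],W[...,2]
P=W[(x>530)&(x<720)&(y>-110)&(y<-30)&(Z>50)&(Z<85)]
s=(P[:,:2]-o)@u; tt=(P[:,:2]-o)@[-u[1],u[0]]
for lo in range(-110,70,15):
        m=(s>lo)&(s<lo+15)&(abs(tt)<9)
        if m.sum()>3: print(lo+7,m.sum(),'top z %.1f'%np.percentile(P[m,2],95),'y mid %.1f'%np.median(tt[m]))
E
```

```text
t 10.23 x -71.20 y 0.41 z 37.01 Fx -10.19 Fy -1.34 Fz 3.01 rot [-179.17    9.39    6.37] w 21.3
-88 565 top z 67.0 y mid 0.0
-73 819 top z 67.1 y mid -0.5
-58 918 top z 67.1 y mid -0.1
-43 1025 top z 67.1 y mid -0.1
-28 1154 top z 67.1 y mid -0.1
-13 1307 top z 67.1 y mid -0.5
2 1480 top z 67.1 y mid -0.1
17 1703 top z 67.1 y mid -0.2
32 1948 top z 67.2 y mid -0.2
47 1061 top z 67.1 y mid -0.2
```

View pics/w8.png

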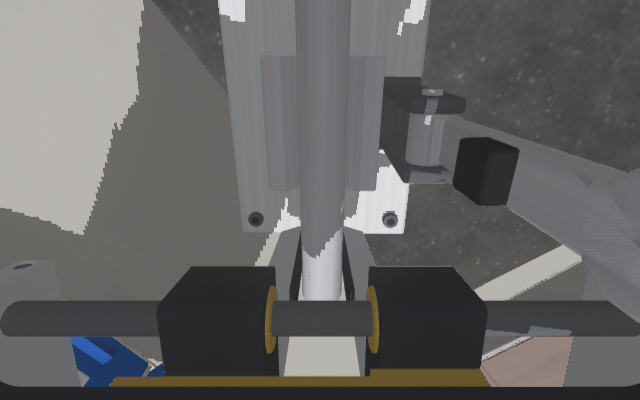

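>>> {"method": "arm_command", "body": {"plan": "0.001 0 -0.0005 0 0.0; 0.0003 0 0 0 0.03; 0 0 0 0 0.045; 0 0 0 0 0.045; 0 0 0 0 0.045"}}

```text
t: 10.7
eef_pos: [570.0, -71.3, 36.5]
ee_rot: [-179.2, 9.1, 6.3]
contact_force: [-0.1, 0.0, 0.6]
width: 0.459
```

```bash
python3 - <<'E'
from h import *
ax(); go(526,-76,42,6.1)
E
```

```text
t 10.70 x -67.29 y -0.05 z 36.49 Fx -0.11 Fy 0.03 Fz 0.60 rot [-179.2     9.12    6.34] w 43.2
t 10.70 pos [570.  -71.3  36.5] rot [-179.2     9.12    6.34] F [-0.11  0.01  0.6 ] w 43.2 j [-14.3  28.6  88.   -2.6  72.2  70.4]
tool d mm [-44.6  -0.1   1.6] turn 0.0042 rows 1.1 per row [-0.0223 -0.0001  0.0008]
```

>>> {"method": "arm_command", "body": {"plan": "-0.012 0 0 0 0.045; -0.015 0 0 0 0.045; -0.015 0 0 0 0.045; 0 0 0 0 0.045"}}

```text
t: 11.03
eef_pos: [531.0, -75.9, 43.4]
ee_rot: [-179.3, 8.7, 6.4]
contact_force: [0.0, 0.6, -0.2]
width: 0.477
```

```bash
python3 - <<'E'
from h import *
ax(); go(526,-76,42,6.1)
snap('wrist','w9')
for n in ['top','scene']:
    z=snap(n,n+'9');W=cloud(z)
    P=shaft(W,(530,720,-110,-30),60,75)
    a=np.radians(6.08);u=np.array([np.cos(a),np.sin(a)]);o=np.array([636.9,-64.1])
    s=(P[:,:2]-o)@u; tt=(P[:,:2]-o)@[-u[1],u[0]]
    crop(z,*((280,400,150,300) if n=='top' else (220,360,180,280)),5 if n=='scene' else 4,f'pics/{n}9c.png')
E
```

```text
t 11.03 x -106.51 y -0.49 z 43.37 Fx 0.10 Fy 0.59 Fz -0.17 rot [-179.28    8.73    6.39] w 44.8
t 11.03 pos [531.  -75.9  43.4] rot [-179.28    8.73    6.39] F [ 0.04  0.6  -0.17] w 44.8 j [-15.7  23.9  94.1  -2.8  70.4  69.1]
tool d mm [-4.8 -0.4  2.1] turn 0.0051 rows 0.1 per row [-0.0048 -0.0004  0.0021]
line n 72 yaw 29.65 ends [(np.float64(688.2), np.float64(-68.5)), (np.float64(716.7), np.float64(-52.3))] len 32.79614458638267 ztop [69.53899363 74.79577896]
line n 473 yaw 5.62 ends [(np.float64(568.2), np.float64(-73.1)), (np.float64(714.7), np.float64(-58.7))] len 147.16503651459675 ztop [64.06450185 73.59972833]
```

View pics/w9.png

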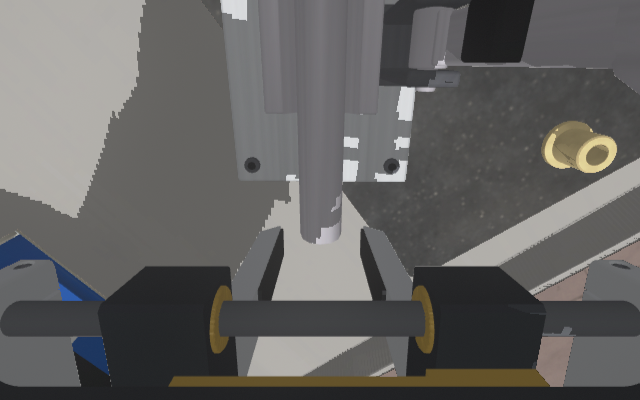

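View pics/scene9c.png

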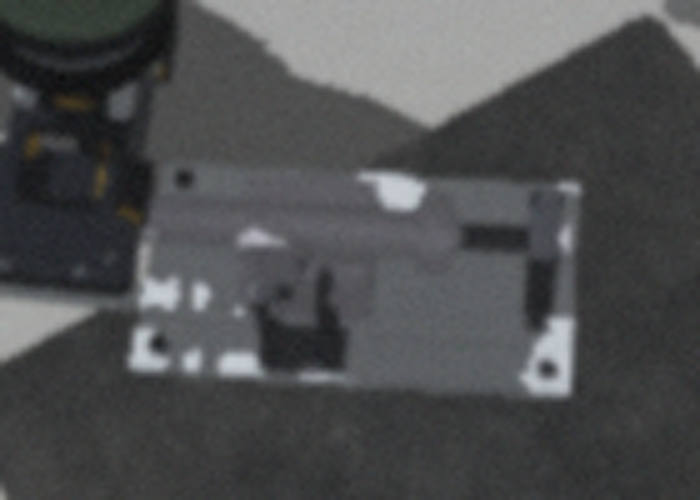

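View pics/top9c.png

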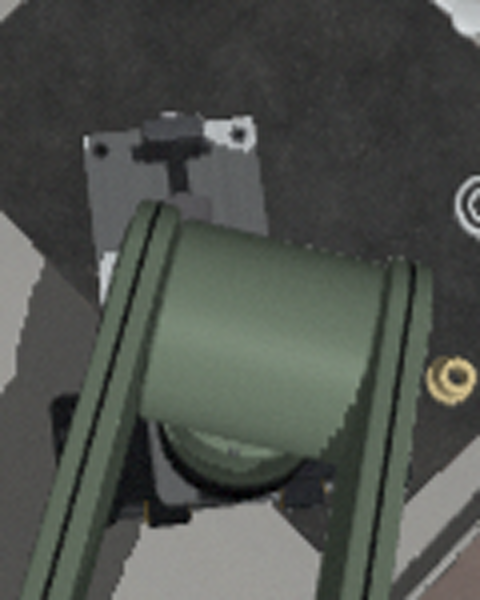

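>>> {"method": "arm_command", "body": {"plan": "-0.015 0 0 0 0.045; -0.005 0 -0.03 0 0.0; 0.006 0 -0.04 0 0.0; 0.006 0 -0.04 0 0; 0.006 0 -0.04 0 0"}}

```text
t: 11.6
eef_pos: [548.9, -73.0, 185.2]
ee_rot: [-178.7, 9.8, 6.5]
contact_force: [0.0, -0.5, 0.1]
width: 0.231
```

>>> {"method": "arm_command", "body": {"plan": "0.006 0 -0.04 0 0; 0 0.03 -0.02 0 0; 0 0.03 0 0 0; 0 0.03 0 0 0; 0 0 0 0 0"}}

```text
t: 12.02
eef_pos: [590.2, -164.5, 259.3]
ee_rot: [-179.5, 8.1, 6.9]
contact_force: [-0.0, -0.4, -0.8]
width: 0.005
```

```bash
cat >> h.py <<'E'
def fx(x,y):
    a=np.radians(6.08);u=np.array([np.cos(a),np.sin(a)]);o=np.array([636.9,-64.1])
    return o+x*u+y*np.array([-u[1],u[0]])
E
python3 - <<'E'
from h import *
ax(); g=fx(0,-115); go(*g,210,6.1)
E
```

```text
t 12.02 x -57.07 y -94.85 z 259.34 Fx -0.05 Fy -0.36 Fz -0.82 rot [-179.48    8.08    6.86] w 0.5
t 12.02 pos [ 590.2 -164.5  259.3] rot [-179.48    8.08    6.86] F [-0.01 -0.37 -0.82] w 0.5 j [-21.7  20.2  71.9  -3.4  95.3  61.3]
tool d mm [63.2 21.3 40.7] turn 0.0133 rows 1.9 per row [0.0316 0.0107 0.0203]
```

```bash
python3 - <<'E'
from h import *
z=snap('top','top10');W=cloud(z)
a=np.radians(6.08);u=np.array([np.cos(a),np.sin(a)]);o=np.array([636.9,-64.1])
for n in ['top10','scene10','wrist10']:
    z=snap(n[:-2],n) if n!='top10' else z
    W=cloud(z);q=W[...,:2]-o;s=q@u;t=q@[-u[1],u[0]]
    m=(s>45)&(s<100)&(abs(t)<14)&(W[...,2]>45)&(W[...,2]<80)
    h=np.histogram(s[m],bins=np.arange(45,101,4));print(n,h[0])
    print([ (int(b),round(float(np.nanmax(W[...,2][m&(s>b)&(s<b+4)],initial=0)),1)) for b in range(45,100,4)])
    st=(abs(s)<25)&(t>-110)&(t<-20)&(W[...,2]>130)&(W[...,2]<180)
    P=W[st];print('strap',len(P),[ (b,round(np.percentile(t[st&(W[...,2]>b)&(W[...,2]<b+10)],2),1),round(np.percentile(t[st&(W[...,2]>b)&(W[...,2]<b+10)],98),1)) for b in (130,140,150,160) if (st&(W[...,2]>b)&(W[...,2]<b+10)).any()])
crop(load('top10.npz'),280,400,150,300,4,'pics/t10c.png')
E
```

```text
top10 [16 24 21 16 22  7  6  9  7 10  7  7 10]
[(45, 69.8), (49, 75.2), (53, 76.4), (57, 75.1), (61, 75.7), (65, 72.4), (69, 64.3), (73, 65.1), (77, 65.7), (81, 63.6), (85, 64.5), (89, 63.9), (93, 64.9), (97, 62.2)]
strap 0 []
scene10 [19 14 22 20 20 18  8  9 10 10  7 11 12]
[(45, 66.2), (49, 72.0), (53, 74.4), (57, 73.6), (61, 73.3), (65, 68.7), (69, 65.3), (73, 61.5), (77, 60.0), (81, 60.8), (85, 61.3), (89, 62.1), (93, 63.3), (97, 59.6)]
strap 106 [(130, np.float64(-61.4), np.float64(-59.3)), (140, np.float64(-63.4), np.float64(-61.3)), (150, np.float64(-64.2), np.float64(-58.3)), (160, np.float64(-65.4), np.float64(-58.2))]
wrist10 [ 92 117 123 116  99  69  58  49  56  56  54  55  51]
[(45, 68.3), (49, 74.4), (53, 74.9), (57, 75.8), (61, 74.9), (65, 65.5), (69, 63.1), (73, 63.2), (77, 62.8), (81, 63.4), (85, 63.6), (89, 64.0), (93, 63.2), (97, 0.0)]
strap 351 [(130, np.float64(-54.2), np.float64(-53.3)), (140, np.float64(-55.5), np.float64(-54.9)), (150, np.float64(-64.8), np.float64(-56.7)), (160, np.float64(-65.7), np.float64(-58.2))]
```

View pics/t10c.png

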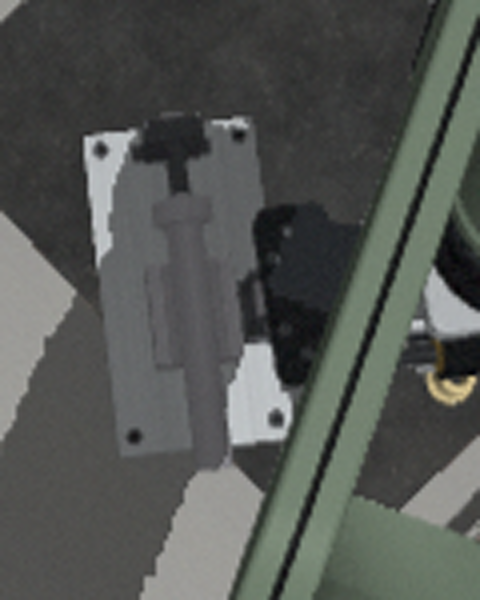

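View pics/wrist10.png

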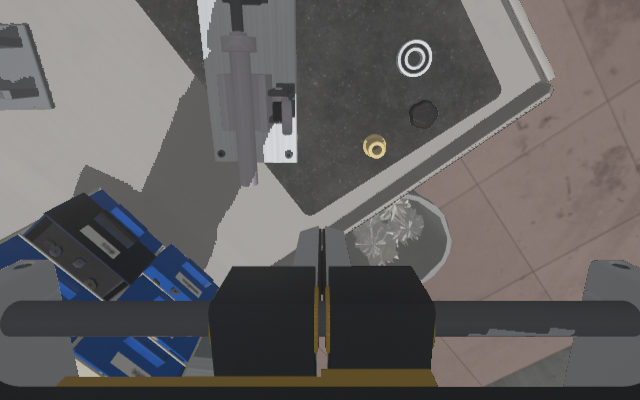

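>>> {"method": "arm_command", "body": {"plan": "0.03 0.012 0.01 0.006 0; 0.03 0.012 0.02 0.006 0; 0 0 0.02 0 0; 0 0 0 0 0"}}

```text
t: 12.5
eef_pos: [643.8, -169.3, 194.1]
ee_rot: [-179.0, 8.5, 6.8]
contact_force: [0.1, 0.4, -1.3]
width: 0.01
```

```bash
python3 - <<'E'
from h import *
ax(); g=fx(0,-112); go(*g,140,6.1)
E
```

```text
t 12.50 x -4.30 y -105.29 z 194.11 Fx 0.10 Fy 0.38 Fz -1.32 rot [-178.96    8.55    6.76] w 0.9
t 12.50 pos [ 643.8 -169.3  194.1] rot [-178.96    8.55    6.76] F [ 0.06  0.38 -1.32] w 0.9 j [-20.6  29.4  66.7  -3.   91.9  62.8]
tool d mm [12.2  7.7 52.7] turn 0.0115 rows 1.3 per row [0.0061 0.0039 0.0264]
```

>>> {"method": "arm_command", "body": {"plan": "0.005 0.007 0.018 0.005 0; 0.004 0.002 0.018 0.005 0; 0.002 0 0.014 0 0; 0 0 0 0 0"}}

```text
t: 12.83
eef_pos: [647.9, -170.6, 140.6]
ee_rot: [-178.9, 8.7, 6.6]
contact_force: [-0.9, 0.3, -1.2]
width: 0.007
```

```bash
python3 - <<'E'
from h import *
ax(); g=fx(0,-112); go(*g,140,6.1)
snap('wrist','w11');z=snap('scene','s11');crop(z,220,360,150,280,5,'pics/s11c.png')
E
```

```text
t 12.83 x -0.38 y -107.10 z 140.64 Fx -0.86 Fy 0.42 Fz -1.23 rot [-178.86    8.72    6.56] w 0.6
t 12.83 pos [ 647.9 -170.6  140.6] rot [-178.86    8.72    6.56] F [-0.9   0.33 -1.23] w 0.6 j [-20.6  32.4  68.7  -3.   87.2  63.3]
tool d mm [0.4 4.9 0.5] turn 0.008 rows 0.1 per row [0.0004 0.0049 0.0005]
```

View pics/w11.png

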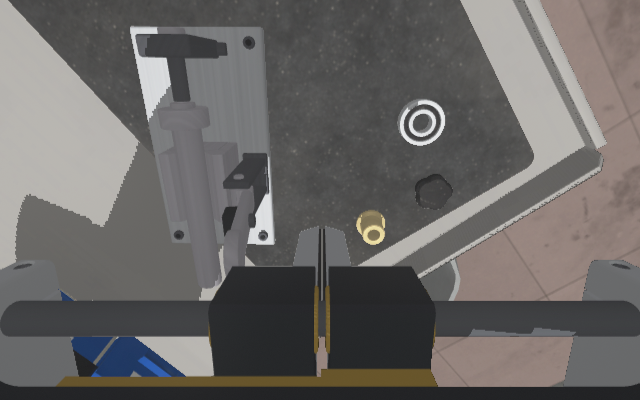

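View pics/s11c.png

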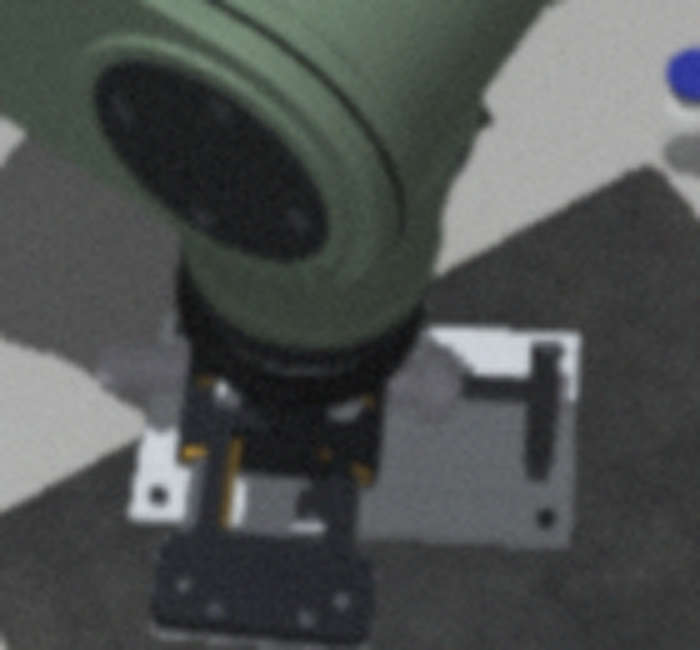

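>>> {"method": "arm_command", "body": {"plan": "0 -0.012 0 0.004 0; 0 -0.012 0 0.004 0; 0 -0.008 0 0 0; 0 -0.008 0 0 0"}}

```text
t: 13.27
eef_pos: [647.2, -130.6, 151.2]
ee_rot: [-179.4, 8.0, 5.9]
contact_force: [-1.8, -2.0, -0.9]
width: 0.003
```

```bash
python3 - <<'E'
from h import *
ax()
E
```

```text
t 13.27 x 3.21 y -67.24 z 151.25 Fx -2.01 Fy -1.81 Fz -0.88 rot [-179.41    8.02    5.9 ] w 0.3
```

>>> {"method": "arm_command", "body": {"plan": "-0.001 -0.008 0.003 0 0; -0.001 -0.008 0.003 0 0; 0 -0.008 0.003 0 0"}}

```text
t: 13.52
eef_pos: [644.3, -105.9, 147.7]
ee_rot: [-179.8, 7.5, 5.9]
contact_force: [0.5, -1.8, 1.8]
width: 0.007
```

```bash
python3 - <<'E'
from h import *
ax()
E
```

```text
t 13.52 x 2.89 y -42.36 z 147.68 Fx 0.33 Fy -1.86 Fz 1.81 rot [-179.8     7.48    5.91] w 0.6
```

>>> {"method": "arm_command", "body": {"plan": "-0.001 -0.007 0.003 0 0; -0.001 -0.007 0.004 0 0; 0 -0.007 0.004 0 0; 0 -0.006 0.004 0 0"}}

```text
t: 13.85
eef_pos: [639.3, -75.7, 134.4]
ee_rot: [-179.8, 7.1, 5.9]
contact_force: [1.1, -1.3, 2.7]
width: 0.007
```

```bash
python3 - <<'E'
from h import *
ax()
E
```

```text
t 13.85 x 1.16 y -11.79 z 134.45 Fx 0.96 Fy -1.38 Fz 2.74 rot [-179.84    7.08    5.93] w 0.6
```

>>> {"method": "arm_command", "body": {"plan": "-0.001 -0.006 0.005 0 0; 0 -0.006 0.006 0 0; 0 -0.005 0.006 0 0; 0 -0.003 0.006 0 0"}}

```text
t: 14.18
eef_pos: [634.4, -52.0, 110.1]
ee_rot: [-179.7, 6.8, 6.0]
contact_force: [1.7, -0.4, 3.6]
width: 0.006
```

```bash
python3 - <<'E'
from h import *
ax()
E
```

```text
t 14.18 x -1.23 y 12.30 z 110.07 Fx 1.66 Fy -0.54 Fz 3.56 rot [-179.74    6.85    5.99] w 0.5
```

>>> {"method": "arm_command", "body": {"plan": "0 0 -0.012 0 0; 0 -0.012 -0.003 0 0; 0 -0.012 0 0 0; 0 0 0 0 0"}}

```text
t: 14.52
eef_pos: [628.3, -24.2, 120.8]
ee_rot: [-179.4, 7.6, 6.0]
contact_force: [0.7, 1.3, 0.8]
width: 0.008
```

```bash
python3 - <<'E'
from h import *
ax(); g=fx(0,40); go(*g,100,6.1)
z=snap('wrist','w12')
z=snap('scene','s12');crop(z,220,360,150,280,5,'pics/s12c.png')
E
```

```text
t 14.52 x -4.37 y 40.59 z 120.78 Fx 0.87 Fy 1.20 Fz 0.78 rot [-179.45    7.62    5.99] w 0.8
t 14.52 pos [628.3 -24.2 120.8] rot [-179.45    7.62    5.99] F [0.74 1.29 0.78] w 0.8 j [-9.3 27.9 77.8 -1.5 81.9 75.1]
tool d mm [ 7.1  0.8 20. ] turn -0.0019 rows 0.5 per row [0.0071 0.0008 0.02  ]
```

View pics/w12.png

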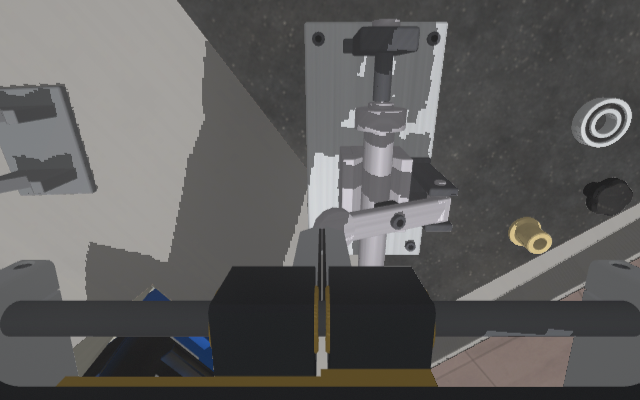

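View pics/s12c.png

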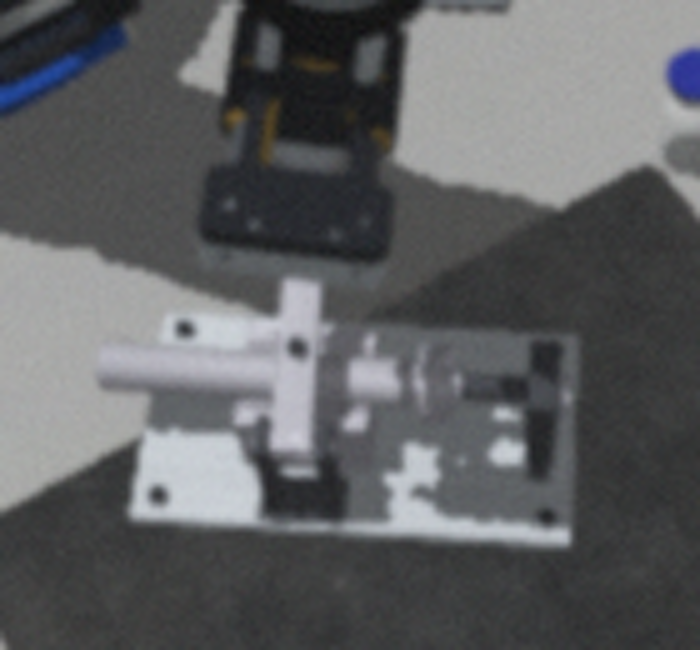

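>>> {"method": "arm_command", "body": {"plan": "0.005 0 0.004 0 0; 0.002 0 0.005 0 0; 0 0 0.006 0 0"}}

```text
t: 14.87
eef_pos: [634.9, -25.1, 106.3]
ee_rot: [-179.5, 7.4, 5.9]
contact_force: [0.5, 1.5, 1.9]
width: 0.005
```

```bash
python3 - <<'E'
from h import *
ax()
E
```

```text
t 14.87 x 2.15 y 38.95 z 106.27 Fx 0.61 Fy 1.40 Fz 1.91 rot [-179.54    7.44    5.95] w 0.5
```

>>> {"method": "arm_command", "body": {"plan": "0 0 0.005 0 0; 0 0 0.005 0 0; 0.001 0 0.005 0 0"}}

```text
t: 15.12
eef_pos: [634.1, -25.1, 89.3]
ee_rot: [-179.5, 7.4, 5.9]
contact_force: [-0.8, 1.5, 2.6]
width: 0.004
```

```bash
python3 - <<'E'
from h import *
ax()
E
```

```text
t 15.12 x 1.38 y 39.06 z 89.28 Fx -0.66 Fy 1.56 Fz 2.64 rot [-179.47    7.42    5.9 ] w 0.3
```

>>> {"method": "arm_command", "body": {"plan": "0 0 0.003 0 0; 0 0 0.002 0 0"}}

```text
t: 15.28
eef_pos: [633.3, -25.0, 82.5]
ee_rot: [-179.4, 7.4, 5.9]
contact_force: [1.3, 2.0, 9.3]
width: 0.006
```

>>> {"method": "arm_command", "body": {"plan": "0 0 0.0015 0 0; 0 0 0.0015 0 0"}}

```text
t: 15.45
eef_pos: [633.5, -25.0, 82.2]
ee_rot: [-179.4, 7.4, 5.9]
contact_force: [-1.7, 1.1, 10.4]
width: 0.005
```

Seated, z = 82 as expected. Hold at about this level.

>>> {"method": "arm_command", "body": {"plan": "0 0 0.0014 0 0; 0 0 0.0014 0 0"}}

```text
t: 15.62
eef_pos: [633.5, -25.0, 82.3]
ee_rot: [-179.4, 7.4, 5.9]
contact_force: [-1.4, 1.5, 6.6]
width: 0.004
```

>>> {"method": "arm_command", "body": {"plan": "0 0 0.0014 0 0; 0 0 0.0014 0 0"}}

```text
t: 15.78
eef_pos: [633.5, -25.0, 82.3]
ee_rot: [-179.4, 7.3, 5.9]
contact_force: [-1.4, 1.3, 7.3]
width: 0.004
```

>>> {"method": "arm_command", "body": {"plan": "0 0 0.0015 0 0; 0 0 0.0015 0 0"}}

```text
t: 15.95
eef_pos: [633.5, -25.0, 82.3]
ee_rot: [-179.5, 7.3, 5.9]
contact_force: [-2.0, 1.0, 8.6]
width: 0.003
```

>>> {"method": "arm_command", "body": {"plan": "0 0 0.0015 0 0; 0 0 0.0015 0 0"}}

```text
t: 16.12
eef_pos: [633.5, -25.0, 82.2]
ee_rot: [-179.5, 7.2, 5.9]
contact_force: [-1.7, 1.7, 7.1]
width: 0.004
```

A bit more force for a clear half second.

>>> {"method": "arm_command", "body": {"plan": "0 0 0.0019 0 0; 0 0 0.0019 0 0"}}

```text
t: 16.28
eef_pos: [633.5, -25.0, 82.2]
ee_rot: [-179.5, 7.1, 5.9]
contact_force: [-2.2, 2.1, 9.7]
width: 0.007
```

>>> {"method": "arm_command", "body": {"plan": "0 0 0.0019 0 0; 0 0 0.0019 0 0; 0 0 0.0019 0 0"}}

```text
t: 16.53
eef_pos: [633.5, -25.0, 82.2]
ee_rot: [-179.5, 7.0, 5.9]
contact_force: [-2.5, 1.6, 8.9]
width: 0.008
```

>>> {"method": "arm_command", "body": {"plan": "0 0 0.0019 0 0; 0 0 0.0019 0 0; 0 0 0.0019 0 0; 0 0 0.0019 0 0"}}

```text
t: 16.87
eef_pos: [633.5, -25.0, 82.1]
ee_rot: [-179.6, 6.9, 5.9]
contact_force: [-2.1, 1.8, 9.1]
width: 0.004
```

>>> {"method": "arm_command", "body": {"plan": "0 0 -0.002 0 0; 0.001 0 -0.01 0 0; 0.003 0 -0.03 0 0; 0.004 0 -0.04 0 0; -0.02 -0.02 -0.03 0 0"}}

```text
t: 17.28
eef_pos: [627.5, -9.1, 187.2]
ee_rot: [-179.5, 8.3, 5.6]
contact_force: [0.5, 0.7, 0.3]
width: 0.001
```

>>> {"method": "arm_command", "body": {"plan": "-0.03 -0.02 -0.01 0 0; -0.03 -0.02 0 0 0; -0.03 0 0 0 0; 0 0 0 0 0"}}

```text
t: 17.62
eef_pos: [536.8, 23.4, 219.6]
ee_rot: [-179.7, 7.5, 5.7]
contact_force: [0.6, -0.0, 0.4]
width: 0.002
```

```bash
python3 - <<'E'
from h import *
ax()
a=np.radians(6.08);u=np.array([np.cos(a),np.sin(a)]);o=np.array([636.9,-64.1])
for n in ['top','scene','wrist']:
    z=snap(n,n+'13');W=cloud(z);q=W[...,:2]-o;s=q@u;t=q@[-u[1],u[0]];Z=W[...,2]
    print(n,'strap top z by y',[(b,round(float(np.median(Z[(abs(s)<6)&(t>b)&(t<b+10)&(Z>60)])),1)) for b in range(-40,56,12) if ((abs(s)<6)&(t>b)&(t<b+10)&(Z>60)).any()])
    m=(s>45)&(s<100)&(abs(t)<14)&(Z>45)&(Z<80)
    print('flange/button',[ (int(b),round(float(np.nanmax(Z[m&(s>b)&(s<b+4)],initial=0)),1)) for b in range(45,90,4)])
    if n=='wrist': continue
    crop(z,*((280,440,150,290) if n=='top' else (220,360,180,340)),4,f'pics/{n}13c.png')
E
```

```text
t 17.62 x -90.23 y 97.65 z 219.58 Fx 0.54 Fy -0.10 Fz 0.40 rot [-179.7     7.53    5.65] w 0.2
top strap top z by y [(-40, 82.8), (-28, 83.2), (-16, 83.2), (-4, 86.5), (8, 83.2), (20, 82.5)]
flange/button [(45, 69.8), (49, 74.9), (53, 76.7), (57, 76.4), (61, 77.2), (65, 72.8), (69, 63.5), (73, 64.1), (77, 65.7), (81, 64.3), (85, 63.6), (89, 63.4)]
scene strap top z by y [(-40, 81.6), (-28, 80.9), (-16, 81.0), (-4, 84.2), (8, 81.5), (20, 81.0), (32, 80.9), (44, 81.3)]
flange/button [(45, 67.5), (49, 73.1), (53, 73.2), (57, 74.9), (61, 74.0), (65, 70.4), (69, 63.1), (73, 60.8), (77, 62.3), (81, 63.3), (85, 61.8), (89, 61.9)]
wrist strap top z by y [(-40, 82.8), (-28, 82.7), (-16, 82.7), (-4, 85.2), (8, 82.5), (20, 82.5), (32, 82.4), (44, 82.4)]
flange/button [(45, 67.9), (49, 75.9), (53, 74.7), (57, 75.1), (61, 74.2), (65, 0.0), (69, 0.0), (73, 0.0), (77, 0.0), (81, 0.0), (85, 0.0), (89, 0.0)]
```

View pics/top13c.png

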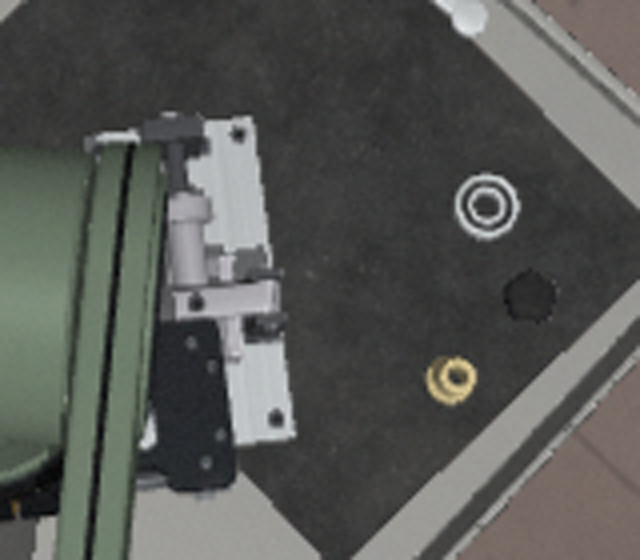

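View pics/wrist13.png

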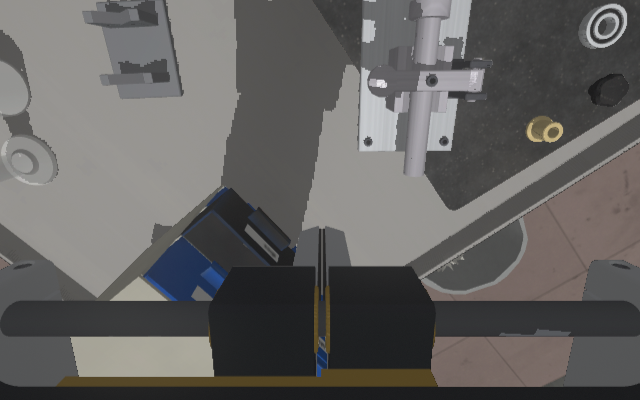

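View pics/scene13.png

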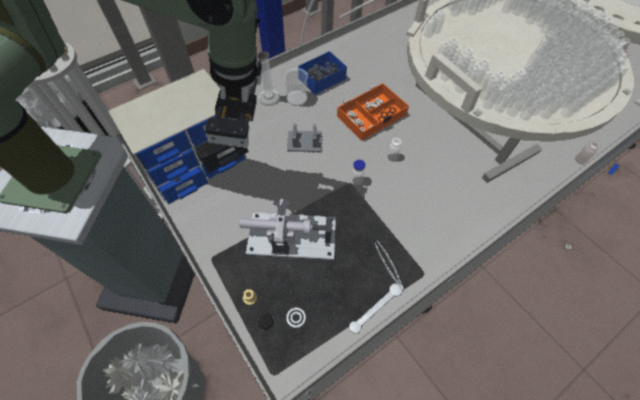

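The wrist and scene pictures show the strap level across the shaft (tab at about (378,80) in the wrist view). The flange is against the button, and the bush, knob, bearing and vial sit at the same pixels as at the start. I'm handing in the job.

```bash
python3 -c "
from rig import workorder
print(workorder.close_job())"
```

```text
the job is handed in; nothing more can be done
None
```

The shaft is in the V-block against the spring button, the strap is closed on it, and the job was handed in at about 18 s of the 66 s allowed. I was given no verdict.

- **Shaft against the button:** I laid it in the V and slid it until the button went solid, about 3 mm after first contact. I then pressed for roughly 1.2 s at wrist readings of 7.0–10.4 N, with the last half second mostly 8–10 N. The highest reading I saw was 10.4 N. The wrist reading also includes drag in the V, so the force at the button was probably 1–2 N lower.
- **Strap:** I let go of the shaft, swung the strap over and pressed the tab for about 1.5 s. Readings were 6.6–10.4 N, with a steady 9–10 N for the last 0.6 s.
- **Last pictures:** The strap's top is flat at about 82 mm in all three views, which is its closed height. The flange face is still at about x = 65 mm, where it was when pressed in. The star knob, bush, bearing and vial look unmoved. The gripper was well clear of everything.

**Not as clean as planned:**
- The gripper tilted up to about 9° during the axial press. This brought its body close to the strap, but I saw no sign of contact in the forces or pictures.
- As the fingers opened, the tool jumped about 4 mm forward along the shaft. The shaft showed no shift.
- The forces were only read at the end of each short move, so brief peaks in between would not have been seen.

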